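Pass loupes and a marker through the two-door desk hatch

TASK

Pass the marking kit through the two-door hatch to the inner desk. With the hatch's shuttle at its outer end, load it through the outer door with every loupe, standing up, and with the marker pulled from its cup and stood in the shuttle's well; shut the outer door, push the shuttle to its inner end, and only then open the inner door and take everything out, standing the loupes upright on the wooden desk tray and the marker in the wide desk cup. Finish with both doors fully shut; never have both doors open together, and leave the cards, stamp, stapler and ink pad where they are.

Things in the scene. Friction and masses are not known exactly. Their poses are not given: they have to be found in the camera images.
- hatch: Fixed grey transfer hatch, 216 (x) x 346 (y) x 150 mm high. Origin: centre of its underside; its y axis runs from the outer side (-y, the robot's right) to the inner side (+y, left); its -x face looks to the robot. One chamber inside, x -100..100, y -165..165 mm, floor at z 74 mm, covered by two clear, metal-framed sliding doors: the outer over the -y half, the inner over the +y half.
- outer_door (a joint): Outer door, m: 0 shut, 0.14 fully open; it slides along the hatch's +y, over the inner door (upper level, panel top z 148 mm). Fully open it uncovers hatch y -165..-25 mm; the end wall beside it is 142 mm high. About 2 N of friction; stays where it is left.
- outer_door_handle (a point): Grasp point of the outer door's black handle, an upright fin 70 (x) x 12 (y) mm, 34 mm tall, on the panel near its outer edge; the point lies on its mid-plane, 12 mm below its top. 170 mm above the table.
- inner_door (a joint): Inner door, m: 0 shut, 0.14 fully open; it slides along the hatch's -y, under the outer door (lower level, panel top z 140 mm). Fully open it uncovers hatch y 25..165 mm; the end wall beside it is 134 mm high. About 2 N of friction; stays where it is left.
- inner_door_handle (a point): Grasp point of the inner door's black handle, an upright fin 70 (x) x 12 (y) mm, 50 mm tall, near the door's inner edge; the point lies on its mid-plane, 12 mm below its top, 178 mm above the table. With the door fully open the fin stands 4 mm from the edge of the shut outer door, whose panel is 148 mm high: keep fingertips above that.
- shuttle (a joint): Slide of the shuttle inside the hatch, m: 0 at the outer end (under the outer door), 0.19 at the inner end (under the inner door), moving along the hatch's +y. Starts part way. About 2 N of friction; stays where it is left.
- shuttle_grip (a point): Grasp point of the shuttle's grip: a black upright post 14 x 14 mm outside the hatch's front (robot-side) face, 32 mm clear of the wall ahead of it, 140 mm on the -x side of the hatch's centre line; its top is 146 mm above the table, the point 18 mm below the top. Move it along the hatch's y to drive the shuttle.
- shuttle_floor (a point): Centre of the upper face of the aluminium shuttle tray, 86 mm above the table, axes as the hatch's. The tray is 190 (x) x 130 (y) mm; rims 12 mm high along its two long sides (y = +-65) and 5 mm high at its ends. Its flat part for the loupes spans x -92..54 mm; the pen well is in the part beyond that.
- shuttle_well (a point): Centre of the mouth of the shuttle's pen well, flush with the tray floor and 70 mm towards +x of its centre: 32 mm square, 78 mm deep, straight walls; a standing marker leans a little in it.
- loupe0: Stand loupe: black upright cylinder, 40 mm diameter, 45 mm tall, about 60 g, with a steel band near the foot and a glass on top. Origin: centre of its foot; z up. Two or three loupes are present, on the table to the right of the hatch; an absent one reads None.
- loupe1: Stand loupe: black upright cylinder, 40 mm diameter, 45 mm tall, about 60 g, with a steel band near the foot and a glass on top. Origin: centre of its foot; z up. Two or three loupes are present, on the table to the right of the hatch; an absent one reads None.
- loupe2: Stand loupe: black upright cylinder, 40 mm diameter, 45 mm tall, about 60 g, with a steel band near the foot and a glass on top. Origin: centre of its foot; z up. Two or three loupes are present, on the table to the right of the hatch; an absent one reads None.
- marker: Aluminium marker with a black band, 18 mm diameter, 122 mm long, about 40 g, flat-footed; it stands in the pen cup at the start. Origin: centre of its foot; its z axis runs up its length.
- pen_cup: Fixed narrow grey cup right of the hatch: 42 mm outside, 34 mm inside diameter, 67 mm high, inner floor at 5 mm; a flat round base 68 mm across, 3 mm thick. Origin: centre of its underside.
- desk_cup: Fixed wide grey cup left of the hatch: 56 mm outside, 48 mm inside diameter, 65 mm high, inner floor at 5 mm; flat round base 80 mm across, 3 mm thick. Origin: centre of its underside. The marker may lean in it.
- desk_tray_floor (a point): Centre of the floor of the fixed wooden desk tray left of the hatch; floor 4 mm above the table. The tray measures 190 (x) x 120 (y) mm with a rim 4 mm wide that rises 5 mm above the floor.
- cards_a: Bystander: stack of cards 90 x 60 x 24 mm, right of the table. Origin: centre of underside.
- cards_b: Bystander: stack of cards 90 x 60 x 30 mm, left. Origin: centre of underside.
- cards_c: Bystander: low stack of cards 90 x 60 x 12 mm, behind the pen cup. Origin: centre of underside.
- stamp: Bystander: hand stamp, foot 50 x 26 mm, wooden knob, 64 mm tall, left. Origin: centre of underside.
- stapler: Bystander: stapler 130 x 34 x 44 mm, right. Origin: centre of underside.
- ink_pad: Bystander: ink pad 100 x 70 x 16 mm, left. Origin: centre of underside.
Mind the look-alikes: they are no part of the job. What is shaped like the loupe2 but pink or purple is not meant. Leave any pink look-alike of the loupe0 alone.

How it is judged:
On the way, in this order (a step that is already met when the one before it is completed fails the run):
1. all loupes and the marker are on the shuttle at its outer end and the outer door is shut again, the inner door shut (x of loupe0 in the frame of shuttle_floor between -0.095 and 0.06 m and y of loupe0 in the frame of shuttle_floor between -0.065 and 0.065 m and z of loupe0 in the frame of shuttle_floor between -0.004 and 0.015 m and angle between each of loupe0, loupe1, loupe2's own z axis and vertical below 0.3 rad and x of loupe1 in the frame of shuttle_floor between -0.095 and 0.06 m and y of loupe1 in the frame of shuttle_floor between -0.065 and 0.065 m and z of loupe1 in the frame of shuttle_floor between -0.004 and 0.015 m and x of loupe2 in the frame of shuttle_floor between -0.095 and 0.06 m and y of loupe2 in the frame of shuttle_floor between -0.065 and 0.065 m and z of loupe2 in the frame of shuttle_floor between -0.004 and 0.015 m and x of marker in the frame of shuttle_well between -0.02 and 0.02 m and y of marker in the frame of shuttle_well between -0.02 and 0.02 m and z of marker in the frame of shuttle_well between -0.086 and -0.06 m and value of joint shuttle below 0.02 m and value of joint each of outer_door, inner_door below 0.006 m), for 0.2 s.
2. the loaded shuttle is at its inner end with both doors shut (x of loupe0 in the frame of shuttle_floor between -0.095 and 0.06 m and y of loupe0 in the frame of shuttle_floor between -0.065 and 0.065 m and z of loupe0 in the frame of shuttle_floor between -0.004 and 0.015 m and angle between each of loupe0, loupe1, loupe2's own z axis and vertical below 0.3 rad and x of loupe1 in the frame of shuttle_floor between -0.095 and 0.06 m and y of loupe1 in the frame of shuttle_floor between -0.065 and 0.065 m and z of loupe1 in the frame of shuttle_floor between -0.004 and 0.015 m and x of loupe2 in the frame of shuttle_floor between -0.095 and 0.06 m and y of loupe2 in the frame of shuttle_floor between -0.065 and 0.065 m and z of loupe2 in the frame of shuttle_floor between -0.004 and 0.015 m and x of marker in the frame of shuttle_well between -0.02 and 0.02 m and y of marker in the frame of shuttle_well between -0.02 and 0.02 m and z of marker in the frame of shuttle_well between -0.086 and -0.06 m and value of joint shuttle above 0.175 m and value of joint each of outer_door, inner_door below 0.006 m), for 0.2 s.
3. the inner door is open over the loaded shuttle, the outer door shut (x of loupe0 in the frame of shuttle_floor between -0.095 and 0.06 m and y of loupe0 in the frame of shuttle_floor between -0.065 and 0.065 m and z of loupe0 in the frame of shuttle_floor between -0.004 and 0.015 m and angle between each of loupe0, loupe1, loupe2's own z axis and vertical below 0.3 rad and x of loupe1 in the frame of shuttle_floor between -0.095 and 0.06 m and y of loupe1 in the frame of shuttle_floor between -0.065 and 0.065 m and z of loupe1 in the frame of shuttle_floor between -0.004 and 0.015 m and x of loupe2 in the frame of shuttle_floor between -0.095 and 0.06 m and y of loupe2 in the frame of shuttle_floor between -0.065 and 0.065 m and z of loupe2 in the frame of shuttle_floor between -0.004 and 0.015 m and x of marker in the frame of shuttle_well between -0.02 and 0.02 m and y of marker in the frame of shuttle_well between -0.02 and 0.02 m and z of marker in the frame of shuttle_well between -0.086 and -0.06 m and value of joint shuttle above 0.17 m and value of joint inner_door above 0.1 m and value of joint outer_door below 0.006 m), for 0.1 s.
At the end, for the whole second after the job is handed in: Every loupe present stands upright (within 0.1 rad) and at rest on the floor of the desk tray, its centre at least 10 mm inside the tray's edges; the marker is in the desk cup, foot down; both doors are shut to within 6 mm (x of loupe0 in the frame of desk_tray_floor between -0.085 and 0.085 m and y of loupe0 in the frame of desk_tray_floor between -0.05 and 0.05 m and z of loupe0 in the frame of desk_tray_floor between -0.003 and 0.004 m and angle between each of loupe0, loupe1, loupe2's own z axis and vertical below 0.1 rad and linear speed of each of loupe0, loupe1, loupe2, marker below 0.02 m/s and x of loupe1 in the frame of desk_tray_floor between -0.085 and 0.085 m and y of loupe1 in the frame of desk_tray_floor between -0.05 and 0.05 m and z of loupe1 in the frame of desk_tray_floor between -0.003 and 0.004 m and x of loupe2 in the frame of desk_tray_floor between -0.085 and 0.085 m and y of loupe2 in the frame of desk_tray_floor between -0.05 and 0.05 m and z of loupe2 in the frame of desk_tray_floor between -0.003 and 0.004 m and x of marker in the frame of desk_cup between -0.026 and 0.026 m and y of marker in the frame of desk_cup between -0.026 and 0.026 m and z of marker in the frame of desk_cup between 0 and 0.02 m and angle between marker's own z axis and vertical below 0.6 rad and value of joint each of outer_door, inner_door below 0.006 m); the robot touches nothing.
It fails at once if both doors open at once (each more than 10 mm) (value of joint each of outer_door, inner_door above 0.01 m).
It fails at once if a bystander (cards, stamp, stapler, ink pad) is moved by more than 40 mm (distance of any of cards_a, cards_b, cards_c, stamp, stapler, ink_pad from where it was at the start of the episode above 0.04 m).
Of loupe0, loupe1, loupe2 only 2 to 3 are there at a start; the rules pass over those that are not, and their reading is None.
At some moment in a run one of loupe0, loupe1, loupe2 may be knocked a few centimetres aside while the robot is not near it.
It also fails if it takes over 210 s, if anything falls off the work surface, if the arm or the gripper's body presses on something with over 40 N, if the wrist force passes 120 N, or if a joint passes its speed limit or range.

ROBOT

A 6-joint arm with a two-finger parallel gripper is mounted at the origin on the work surface. World frame = base frame: x ahead of the robot, y to its left, z up, the work surface at z = 0. Lengths are in m, angles in rad, forces in N, time in s.
With the tool pointing down it reaches from about 0.325 to 0.775 m from the base axis. Payload 5.5 kg.
Tool frame: the origin (TCP) lies at the very end of the fingers, on their centre line; the grasp point (between the pads) lies 19 mm behind it; x points along the fingers, z is the direction in which the jaws open and shut, and the axes are right-handed (so a half turn about x gives the same grasp; the last joint's range is limited). The gripper opens to 85 mm and grips with 20 to 120 N. Pads are 22 mm wide; open, the fingers measure 114 mm over their backs; the gripper's body (76 mm by 85 mm) begins 54 mm behind the grasp point. The pads swing forward as they close: fully open they stand 13 mm farther back than shut.
Start: joints at [1.271, 0.091, 1.231, -0, 1.82, -0.057], TCP at [0.144, 0.582, 0.231] pointing down, gripper open.
Joint ranges: [-2.87, 2.87], [-0.86, 2.18], [0.17, 2.46], [-1.51, 4.65], [0.06, 2.69], [-2.65, 2.65]. Speed limits (rad/s): [2.57, 2.57, 3.01, 3.14, 3.14, 3.14].

INTERFACE

Orientations are given as a rotation vector (axis times angle).
In Python, from rig import robot, vision gives the robot as it stands. The module is installed in compiled form; this text tells all that it offers.
- The arm moves only by the tool play_rows, never from a script. Its argument "targets" is a list of rows, each an object with "dp": the shift along the tool's x, y, z in mm, a list of three; "twist": the turn, a rotation vector about the tool's x, y, z in rad, a list of three; "fingers": the opening, from 0 (shut) to 1 (fully open). In form: [{"dp": [x, y, z], "twist": [wx, wy, wz], "fingers": fingers}, ...]. A call has 1 to 5 rows; each row is the pose to reach, as a shift and turn from the pose commanded when the call began, along the tool's axes at that moment; what a row does not reach only later rows make up. A row lasts 1/10 s, in which the tool goes at most 50 mm and 8.59 degrees, less where a joint would pass 70% of its speed; a pose out of reach is approached as far as the arm can. A call with a gripper value outside its range is refused whole. The fingers move at their own pace and stop on an object; "grip_force" is the grip in N (left out, the last holds). Time passes only in rows, so rows that repeat a pose let the fingers close. It gives the time, the measured TCP pose, the force and the opening at its end, in the units of the state.
- robot.get_obs(): the state, without advancing time (a new reading comes with each control period).
- vision.grab_frame(name): name is "scene" or "top" or "wrist"; returns a dict with "img" (384x512x3 uint8, blue, green, red), "z_map" (384x512 float32, m along the optical axis (not along the pixel's ray), 0 where there is no reading), "fx", "fy", "cx", "cy" (pixels), "rvec" (rotation vector, rad) and "tvec" (3), from world to camera coordinates, as OpenCV has them. Camera axes: x right, y down, z forward; pixel columns grow to the right and rows downward; lengths in m; the calibration is good to about 2 mm. The wrist camera is an equidistant fisheye: a pixel r from the principal point sees the ray r / f radians off the axis. A picture is of the moment at which its call begins.
- robot.hand_in(): hands the job in, once; it reports no verdict.
Trained networks look in the newest picture that a camera, given by its name, has taken for a name from the list of things; names that differ only in an ending like _2 or _b are one class to them, and where a whole thing is asked for, a point or a joint stands for the part that bears it (a point fixed in the world has none). Each returns a list of dicts, best first, with "conf" (0 to 1); they miss things now and then, are a little off and sometimes report something else, mostly with a low value. They report only what shows in the picture. A call takes as long as a camera call. They do not tell look-alikes from the thing itself.
- vision.spot_in(camera, thing): "box" ([left, top, right, bottom] in pixels, round what is visible of it).
The state is a dict: "t": time; "joint_positions": joint angles; "dq": joint speeds; "joint_efforts": joint torques, N m; "tcp_pos": TCP position; "eef_rot": TCP orientation; "contact_force": force on the tool from outside, world axes, zero at the start; "torque": the same for the moment, N m; "gripper_width": finger opening in m.
Only numpy, scipy, OpenCV 4.12 (cv2) and the standard library are available. Lean on these libraries where they do the work, as an engineer would, in place of code of your own. Each camera call takes 0.05 s, during which the arm holds its last target. There are 200 camera calls.

## Working session

There is one attempt and no reset: what is moved stays moved. The work goes in short steps, Python scripts to look and compute and a tool call to move; the robot and the scene stay as the last step left them, time stands still between calls to the robot, and variables do not carry over. Pictures are saved under pics/ and viewed, about 12 in all and at most 16, crops included, and the job is handed in when it is done.

Besides the shell and the picture viewer there is one more tool, called after "Request:" by a JSON object that holds its "api" and its "payload". play_rows: Moves the arm, as the interface text tells. Its arguments: {"type":"object","properties":{"targets":{"type":"array","items":{"type":"object","properties":{"dp":{"type":"array","items":{"type":"number"}},"twist":{"type":"array","items":{"type":"number"}},"fingers":{"type":"number"}}}},"grip_force":{"type":"number"}},"required":["targets"]}

```bash
ls; mkdir -p pics; cat > h.py <<'E'
import numpy as np, cv2
from scipy.spatial.transform import Rotation as R
from rig import robot, vision
def cloud(f):
    """world xyz per pixel for a pinhole frame"""
    z=f['z_map'].astype(float); v,u=np.indices(z.shape)
    c=np.stack([(u-f['cx'])/f['fx']*z,(v-f['cy'])/f['fy']*z,z],-1)
    M=cv2.Rodrigues(np.array(f['rvec'],float))[0]
    P=(c-np.array(f['tvec']).ravel())@M
    P[z==0]=np.nan
    return P
def proj(f,p):
    M=cv2.Rodrigues(np.array(f['rvec'],float))[0]
    c=M@np.array(p)+np.array(f['tvec']).ravel()
    return c[0]/c[2]*f['fx']+f['cx'],c[1]/c[2]*f['fy']+f['cy']
def st():
    o=robot.get_obs(); print('t',round(o['t'],2),'tcp',np.round(o['tcp_pos'],4),'w',round(o['gripper_width'],4),'F',np.round(o['contact_force'],1))
    print(np.round(R.from_rotvec(o['eef_rot']).as_matrix(),3).tolist(),np.round(o['joint_positions'],2)); return o
E
python3 - <<'E'
from h import *
st()
for n in ['top','scene']:
    f=vision.grab_frame(n); cv2.imwrite(f'pics/{n}0.png',cv2.resize(f['img'],(800,600),interpolation=cv2.INTER_CUBIC)); np.save(f'{n}0.npy',f,allow_pickle=True)
    for th in ['hatch','loupe0','marker','pen_cup','desk_cup','desk_tray_floor','outer_door_handle','inner_door_handle','shuttle_grip','shuttle_well']:
        print(n,th,[(np.round(d['box']).astype(int).tolist(),round(d['conf'],2)) for d in vision.spot_in(n,th)[:5]])
E
```

```text
pics
t 0.0 tcp [0.1442 0.5821 0.2301] w 0.0851 F [-0.1  0.1 -0.9]
[[-0.001, -0.971, 0.24], [-0.002, 0.24, 0.971], [-1.0, 0.0, -0.002]] [ 1.27  0.09  1.23 -0.    1.82 -0.06]
top hatch [([220, 152, 313, 226], 0.75)]
top loupe0 [([326, 166, 343, 182], 0.71), ([361, 215, 373, 222], 0.63), ([369, 157, 378, 163], 0.59), ([337, 234, 346, 242], 0.58), ([333, 209, 347, 218], 0.4)]
top marker [([334, 170, 338, 177], 0.43)]
top pen_cup [([326, 166, 342, 183], 0.62), ([223, 153, 313, 223], 0.16)]
top desk_cup [([191, 153, 208, 169], 0.86)]
top desk_tray_floor [([163, 185, 199, 232], 0.61)]
top outer_door_handle [([263, 157, 310, 210], 0.86), ([336, 171, 339, 175], 0.74), ([324, 168, 345, 184], 0.25)]
top inner_door_handle [([224, 159, 267, 211], 0.56)]
top shuttle_grip [([122, 213, 143, 236], 0.26)]
top shuttle_well [([265, 157, 314, 214], 0.72), ([128, 164, 149, 191], 0.55), ([224, 159, 263, 210], 0.18)]
scene hatch [([302, 169, 320, 191], 0.62), ([210, 150, 304, 275], 0.57)]
scene loupe0 [([183, 270, 195, 289], 0.74), ([153, 263, 165, 283], 0.74), ([225, 366, 241, 380], 0.72), ([202, 309, 214, 330], 0.71), ([157, 297, 171, 322], 0.68)]
scene marker [([241, 263, 249, 286], 0.41)]
scene pen_cup [([230, 154, 302, 200], 0.68), ([235, 279, 258, 306], 0.67)]
scene desk_cup [([302, 168, 318, 192], 0.8), ([232, 277, 257, 307], 0.48)]
scene desk_tray_floor [([249, 151, 289, 165], 0.51)]
scene outer_door_handle [([213, 185, 292, 235], 0.83)]
scene inner_door_handle [([231, 154, 302, 200], 0.89)]
scene shuttle_grip [([220, 183, 224, 200], 0.51)]
scene shuttle_well [([218, 184, 225, 195], 0.56)]
```

```bash
python3 - <<'E'
from h import *
f=np.load('top0.npy',allow_pickle=True).item()
cv2.imwrite('pics/t1.png',cv2.resize(f['img'][130:280,110:400],(800,414),interpolation=cv2.INTER_CUBIC))
P=cloud(f); print(np.linalg.norm(np.nanmean(P[200,:,:],0)), proj(f,[0.5,0,0]))
E
```

```text
0.49665721217838354 (np.float64(265.07383717910335), np.float64(197.95808505900655))
```

View pics/t1.png

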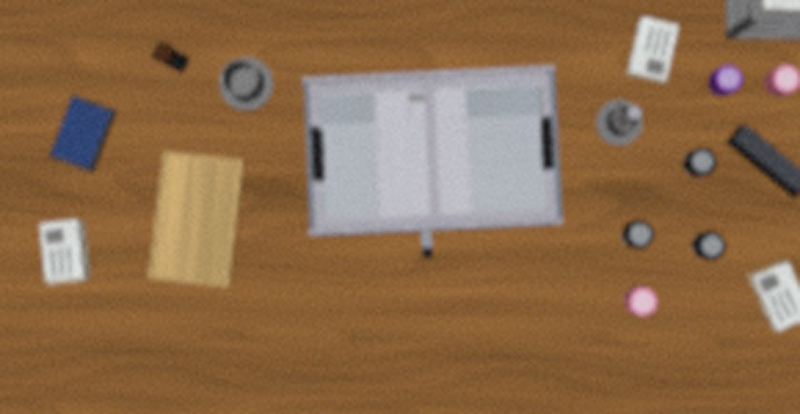

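View pics/scene0.png

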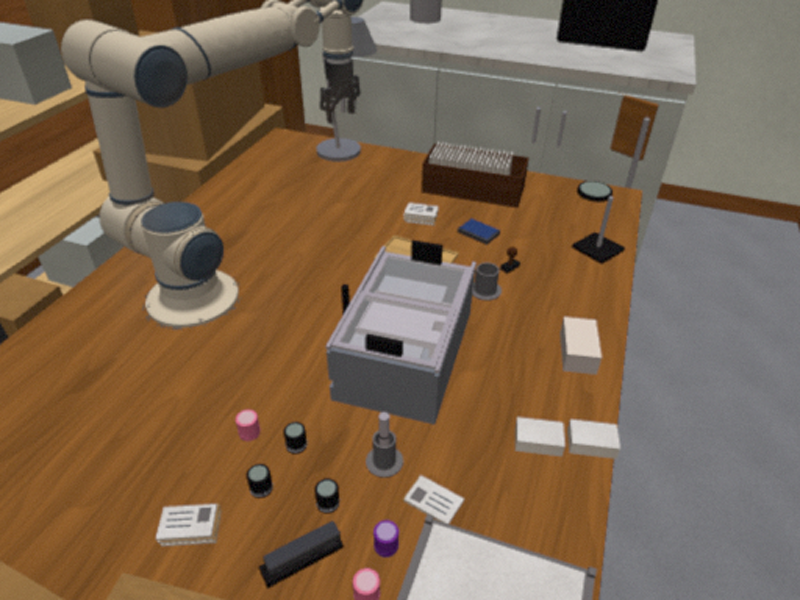

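```bash
python3 - <<'E'
from h import *
for n in ['top','scene']:
    f=np.load(n+'0.npy',allow_pickle=True).item()
    P=cloud(f); Z=P[...,2]
    print(n,'table z',np.nanmedian(Z[np.abs(Z)<.02]), 'f',f['fx'])
    reg=(P[...,0]>.25)&(P[...,0]<.8)&(P[...,1]>-.62)&(P[...,1]<.5)
    m=((Z>.012)&(Z<.25)&reg).astype(np.uint8)
    k,lab,s,c=cv2.connectedComponentsWithStats(m)
    for i in range(1,k):
        if s[i,4]<6: continue
        q=P[lab==i]; top=q[q[:,2]>np.percentile(q[:,2],95)-.006]
        r=cv2.minAreaRect((top[:,:2]*1000).astype(np.float32))
        print(np.round(c[i]).astype(int),s[i,4],'zmax',round(np.percentile(q[:,2],95),3),'rect',np.round(r[0]),np.round(r[1]),round(r[2],1),'med',np.round(np.median(top,0)*1000))
    if n=='top':
        for lo,hi in ((.125,.165),):
            q=P[reg&(Z>lo)&(Z<hi)]
            r=cv2.minAreaRect((q[:,:2]*1000).astype(np.float32)); print('hatch',r)
        q=P[reg&(Z>.16)&(Z<.25)]; print('high',len(q),np.round(q[::3]*1000).tolist())
E
```

```text
top table z 0.0009610704529761606 f 413.64765526057835
[402 131] 1278 zmax 0.154 rect [ 770. -537.] [166.  59.] 89.9 med [ 771. -539.  151.]
[347 147] 197 zmax 0.02 rect [ 709. -333.] [56. 92.] 76.8 med [ 712. -330.   16.]
[171 150] 67 zmax 0.067 rect [690. 388.] [25. 14.] 72.3 med [689. 389.  64.]
[197 159] 112 zmax 0.07 rect [653. 276.] [53. 50.] 86.9 med [651. 280.  67.]
[266 185] 5294 zmax 0.156 rect [527.  -5.] [249. 343.] 3.3 med [546. -74. 152.]
[373 159] 100 zmax 0.052 rect [ 663. -433.] [33. 36.] 0.5 med [ 663. -431.   49.]
[394 159] 101 zmax 0.051 rect [ 660. -518.] [35. 34.] 37.4 med [ 660. -520.   48.]
[146 176] 83 zmax 0.024 rect [575. 487.] [26. 83.] 89.9 med [584. 492.  20.]
[336 173] 104 zmax 0.128 rect [ 600. -282.] [15. 12.] 0.7 med [ 601. -284.  127.]
[389 188] 293 zmax 0.05 rect [ 547. -495.] [115.  29.] 49.9 med [ 543. -499.   47.]
[363 189] 96 zmax 0.052 rect [ 541. -398.] [36. 33.] 23.5 med [ 542. -398.   48.]
[341 215] 89 zmax 0.053 rect [ 433. -305.] [32. 36.] 0.5 med [ 433. -307.   49.]
[367 219] 93 zmax 0.051 rect [ 416. -408.] [36. 36.] 89.2 med [ 418. -40
[... 2014 characters left out ...]
41.] 27.9 med [ 437. -309.   45.]
[165 306] 259 zmax 0.048 rect [ 422. -410.] [39. 38.] 16.0 med [ 422. -411.   45.]
[278 354] 1893 zmax 0.15 rect [ 772. -510.] [112.  55.] 90.0 med [ 771. -510.  148.]
[209 316] 261 zmax 0.048 rect [ 543. -398.] [37. 38.] 25.0 med [ 543. -399.   45.]
[280 314] 20 zmax 0.016 rect [ 716. -318.] [21. 19.] 50.2 med [ 716. -317.   13.]
[120 334] 814 zmax 0.026 rect [ 351. -516.] [90. 59.] 24.4 med [ 350. -518.   24.]
[246 344] 298 zmax 0.048 rect [ 665. -435.] [38. 39.] 10.0 med [ 665. -437.   46.]
[192 353] 956 zmax 0.046 rect [ 550. -499.] [120.  29.] 51.4 med [ 549. -502.   44.]
[234 374] 303 zmax 0.048 rect [ 666. -519.] [37. 39.] 22.7 med [ 665. -520.   45.]
```

Request:
{"api": "play_rows", "payload": {"targets": [{"dp": [-100,-136,-166],"twist": [-0.291,0,0],"fingers": 0.6},{"dp": [-100,-136,-166],"twist": [-0.291,0,0],"fingers": 0.6},{"dp": [-100,-136,-166],"twist": [-0.291,0,0],"fingers": 0.6},{"dp": [-100,-136,-166],"twist": [-0.291,0,0],"fingers": 0.6},{"dp": [-100,-136,-166],"twist": [-0.291,0,0],"fingers": 0.6}]}}

```text
t: 1.6
tcp_pos: [0.237, 0.3865, 0.3333]
eef_rot: [-1.244, 1.184, 1.243]
contact_force: [1.1, 0.6, -0.2]
gripper_width: 0.0511
```

Request:
{"api": "play_rows", "payload": {"targets": [{"dp": [0,-82,-198],"twist": [0,0,0],"fingers": 0.6},{"dp": [0,-82,-198],"twist": [0,0,0],"fingers": 0.6},{"dp": [0,-82,-198],"twist": [0,0,0],"fingers": 0.6},{"dp": [0,-82,-198],"twist": [0,0,0],"fingers": 0.6},{"dp": [0,-82,-198],"twist": [0,0,0],"fingers": 0.6}]}}

```text
t: 2.1
tcp_pos: [0.329, 0.1912, 0.3317]
eef_rot: [-1.242, 1.188, 1.239]
contact_force: [-0.0, 1.0, 0.9]
gripper_width: 0.0513
```

Request:
{"api": "play_rows", "payload": {"targets": [{"dp": [0,-82,-198],"twist": [0,0,0],"fingers": 0.6},{"dp": [0,-82,-198],"twist": [0,0,0],"fingers": 0.6},{"dp": [0,-82,-198],"twist": [0,0,0],"fingers": 0.6},{"dp": [0,-82,-198],"twist": [0,0,0],"fingers": 0.6},{"dp": [0,-82,-198],"twist": [0,0,0],"fingers": 0.6}]}}

```text
t: 2.6
tcp_pos: [0.4202, -0.003, 0.3305]
eef_rot: [-1.241, 1.19, 1.241]
contact_force: [-0.9, 1.3, -1.1]
gripper_width: 0.0515
```

```bash
cat >> h.py <<'E'
def wcloud(f):
    """world xyz per pixel for the equidistant fisheye wrist camera"""
    z=f['z_map'].astype(float); v,u=np.indices(z.shape)
    a,b=(u-f['cx'])/f['fx'],(v-f['cy'])/f['fy']; r=np.hypot(a,b)+1e-9
    t=np.tan(np.minimum(r,1.5))/r
    c=np.stack([a*t*z,b*t*z,z],-1)
    M=cv2.Rodrigues(np.array(f['rvec'],float))[0]
    P=(c-np.array(f['tvec']).ravel())@M
    P[(z==0)|(r>1.4)]=np.nan
    return P
def show(f,name): cv2.imwrite('pics/'+name,f['img'])
E
python3 - <<'E'
from h import *
st()
f=vision.grab_frame('wrist'); show(f,'w1.png'); np.save('w1.npy',f,allow_pickle=True)
M=cv2.Rodrigues(np.array(f['rvec'],float))[0]; print('cam',-M.T@np.array(f['tvec']).ravel(),M[2],f['fx'],f['cx'],f['cy'])
E
```

```text
t 2.6 tcp [ 0.4202 -0.003   0.3305] w 0.0515 F [-0.9  1.3 -1.1]
[[-0.001, -0.999, -0.043], [-0.001, -0.043, 0.999], [-1.0, 0.001, -0.001]] [-0.09 -0.34  1.45 -0.    2.03 -1.7 ]
cam [ 0.33647495 -0.00727207  0.47426333] [ 0.32226685  0.01242301 -0.94656735] 297.3186396354542 258.95119543488414 192.1927371309546
```

View pics/w1.png

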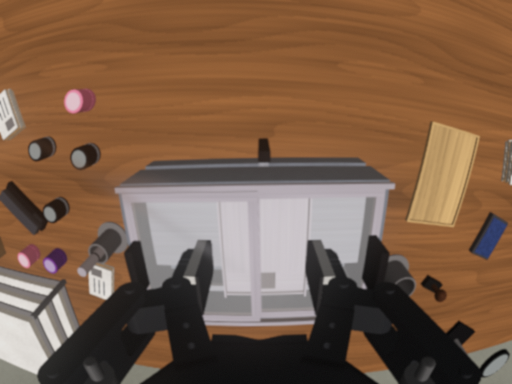

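```bash
python3 - <<'E'
from h import *
f=np.load('w1.npy',allow_pickle=True).item(); P=wcloud(f); Z=P[...,2]
X=P[...,0];Y=P[...,1]
v,u=np.indices(Z.shape)
print('table',np.nanmedian(Z[140:150,200:240]))
# front face: pixels rows 165-185
q=P[166:184,150:365].reshape(-1,3); q=q[(q[:,2]>.02)&(q[:,2]<.14)&(q[:,0]<.47)]
a=np.polyfit(q[:,1],q[:,0],1); a=np.polyfit(*(q[np.abs(np.polyval(a,q[:,1])-q[:,0])<.004][:,[1,0]].T),1); print('front line x=',a,len(q),'yaw deg',-np.degrees(np.arctan(a[0])))
th=-np.arctan(a[0]); hx=np.array([np.cos(th),np.sin(th)]);hy=np.array([-np.sin(th),np.cos(th)])
# outer corners: z .14-.156 pts near front rim
q=P[180:335,100:410].reshape(-1,3); q=q[(q[:,2]>.128)&(q[:,2]<.158)]
hxv=q[:,:2]@hx; hyv=q[:,:2]@hy
print('hx pct',np.round(np.percentile(hxv,[.1,.5,2,98,99.5,99.9]),4),'hy',np.round(np.percentile(hyv,[.1,.5,2,98,99.5,99.9]),4))
# post
q=P[138:162,255:275].reshape(-1,3); q=q[q[:,2]>.03]; print('post',np.round(np.percentile(q,[5,50,95],axis=0),4).tolist())
t=P[138:162,255:275].reshape(-1,3); t=t[t[:,2]>.142]; print('posttop',len(t),t.mean(0) if len(t) else 0)
# tray
img=cv2.GaussianBlur(f['img'],(3,3),0); hsv=cv2.cvtColor(img,cv2.COLOR_BGR2HSV)
m=((u>400)&(v>115)&(v<235)&(Z<.02)&(Z>-.01))
s=P[175,440]; print('traypix',hsv[175,440],hsv[150,390],s)
# loupes, cups
for n in ['loupe0','marker','pen_cup','desk_cup','desk_tray_floor','shuttle_grip','outer_door_handle','inner_door_handle']:
    for d in vision.spot_in('wrist',n)[:6]:
        b=np.round(d['box']).astype(int); q=P[max(b[1],0):b[3],max(b[0],0):b[2]].reshape(-1,3); q=q[np.isfinite(q[:,0])]
        if len(q)==0: continue
        h=np.percentile(q[:,2],97); tp=q[q[:,2]>h-.004]; print(n,b.tolist(),round(d['conf'],2),'top',np.round((tp.max(0)+tp.min(0))/2,4),np.round(np.ptp(tp,axis=0),3))
E
```

```text
table 0.0010781598646509322
front line x= [-0.05921466  0.43755667] 3697 yaw deg 3.388792954552765
hx pct [0.4358 0.4361 0.4366 0.6453 0.6506 0.6523] hy [-0.2084 -0.2057 -0.1928  0.1209  0.1337  0.1364]
post [[0.3977, -0.006, 0.0634], [0.3992, 0.0006, 0.1452], [0.4098, 0.0068, 0.1479]]
posttop 151 [0.40428776 0.00073848 0.14674792]
traypix [ 18 116 182] [ 13 154 136] [0.44830494 0.33597476 0.00427215]
loupe0 [44, 195, 73, 224] 0.97 top [ 0.5401 -0.3946  0.0463] [0.039 0.036 0.005]
loupe0 [41, 248, 65, 270] 0.84 top [ 0.6588 -0.435   0.046 ] [0.031 0.039 0.005]
loupe0 [17, 244, 39, 269] 0.77 top [ 0.6626 -0.5182  0.0464] [0.039 0.04  0.006]
loupe0 [29, 135, 56, 162] 0.76 top [ 0.4201 -0.4081  0.0463] [0.039 0.039 0.006]
loupe0 [70, 139, 100, 172] 0.68 top [ 0.4348 -0.3055  0.0464] [0.038 0.04  0.005]
loupe0 [61, 86, 96, 116] 0.59 top [ 0.338  -0.3091  0.0463] [0.038 0.04  0.005]
marker [77, 249, 105, 275] 0.71 top [ 0.5998 -0.2824  0.1272] [0.015 0.019 0.005]
pen_cup [89, 220, 129, 264] 0.58 top [ 0.5277 -0.1626  0.1791] [0.017 0.006 0.011]
pen_cup [78, 249, 104, 276] 0.28 top [ 0.601  -0.2824  0.1272] [0.017 0.019 0.005]
desk_cup [386, 256, 416, 293] 0.78 top [0.4045 0.0489 0.3866] [0.003 0.008 0.006]
desk_cup [260, 190, 389, 320] 0.19 top [0.4054 0.0287 0.3996] [0.01  0.031 0.014]
desk_tray_floor [0, 180, 46, 234] 0.73 top [ 0.546  -0.476   0.0451] [0.09  0.145 0.006]
desk_tray_floor [403, 122, 483, 226] 0.64 top [0.4502 0.3461 0.0095] [0.197 0.139 0.006]
shuttle_grip [258, 139, 275, 169] 0.76 top [0.4051 0.0009 0.1464] [0.014 0.014 0.005]
shuttle_grip [89, 265, 113, 299] 0.58 top [ 0.5077 -0.1689  0.2513] [0.197 0.215 0.284]
outer_door_handle [124, 192, 259, 321] 0.61 top [ 0.4084 -0.0384  0.401 ] [0.013 0.032 0.012]
inner_door_handle [260, 189, 389, 318] 0.68 top [0.4082 0.03   0.3977] [0.016 0.033 0.016]
inner_door_handle [470, 209, 511, 261] 0.3 top [0.5772 0.5184 0.0181] [0.113 0.095 0.006]
```

```bash
cat >> h.py <<'E'
TH=np.radians(3.3); C=np.array([.5457,-.0038])
RH=np.array([[np.cos(TH),-np.sin(TH)],[np.sin(TH),np.cos(TH)]])
def H(X,Y,Z): return np.r_[C+RH@[X,Y],Z]           # hatch frame (m) -> world
def Hi(p): return np.r_[RH.T@(np.array(p)[:2]-C),p[2]]
def plan(*ts):
    """chained dp (mm) in tool axes for world targets, keeping orientation"""
    o=robot.get_obs(); M=R.from_rotvec(o['eef_rot']).as_matrix(); p=np.array(o['tcp_pos'])
    print('t',round(o['t'],2),'tcp',np.round(p,4),'hatch',np.round(Hi(p),4),'w',round(o['gripper_width'],4),'yaw',round(np.degrees(np.arctan2(-M[0,2],M[1,2])),2),'F',np.round(o['contact_force'],1))
    for t in ts:
        d=np.array(t)-p; print(np.round(M.T@d*1000).astype(int).tolist(),round(np.linalg.norm(d)*1000)); p=np.array(t)
E
python3 -c "
from h import *
plan([.4045,.0008,.112])"
```

```text
t 3.05 tcp [0.419  0.002  0.3317] hatch [-0.1262  0.0131  0.3317] w 0.0511 yaw 2.88 F [-0.7 -1.   0. ]
[220, 15, 0] 220
```

Request:
{"api": "play_rows", "payload": {"targets": [{"dp": [50,15,0],"twist": [-0.007,0,0],"fingers": 0.6},{"dp": [100,15,0],"twist": [-0.007,0,0],"fingers": 0.6},{"dp": [150,15,0],"twist": [-0.007,0,0],"fingers": 0.6},{"dp": [200,15,-1],"twist": [-0.007,0,0],"fingers": 0.6},{"dp": [220,15,-1],"twist": [-0.007,0,0],"fingers": 0.6}]}}

```text
t: 3.55
tcp_pos: [0.4018, 0.0001, 0.106]
eef_rot: [-1.247, 1.186, 1.256]
contact_force: [-0.3, -0.3, 0.0]
gripper_width: 0.0514
```

Request:
{"api": "play_rows", "payload": {"targets": [{"dp": [0,0,0],"twist": [0,0,0],"fingers": 0},{"dp": [0,0,0],"twist": [0,0,0],"fingers": 0},{"dp": [0,0,0],"twist": [0,0,0],"fingers": 0},{"dp": [0,0,0],"twist": [0,0,0],"fingers": 0}], "grip_force": 30}}

```text
t: 3.95
tcp_pos: [0.4052, -0.0005, 0.1136]
eef_rot: [-1.252, 1.18, 1.248]
contact_force: [-2.2, 2.1, 3.4]
gripper_width: 0.0137
```

Request:
{"api": "play_rows", "payload": {"targets": [{"dp": [0,0,-30],"twist": [0,0,0],"fingers": 0},{"dp": [0,0,-60],"twist": [0,0,0],"fingers": 0},{"dp": [0,0,-90],"twist": [0,0,0],"fingers": 0},{"dp": [0,0,-106],"twist": [0,0,0],"fingers": 0},{"dp": [0,0,-106],"twist": [0,0,0],"fingers": 0}]}}

```text
t: 4.45
tcp_pos: [0.4114, -0.1059, 0.1136]
eef_rot: [-1.248, 1.177, 1.249]
contact_force: [-0.1, 8.2, 3.0]
gripper_width: 0.0136
```

Request:
{"api": "play_rows", "payload": {"targets": [{"dp": [0,0,-3],"twist": [0,0,0],"fingers": 0},{"dp": [0,0,-5],"twist": [0,0,0],"fingers": 0},{"dp": [0,0,-5],"twist": [0,0,0],"fingers": 0}]}}

```text
t: 4.75
tcp_pos: [0.4114, -0.106, 0.1136]
eef_rot: [-1.246, 1.17, 1.257]
contact_force: [-3.1, 26.4, 7.1]
gripper_width: 0.0135
```

```bash
python3 -c "
from h import *
plan(H(-.14,-.095,.112))"
```

```text
t 4.75 tcp [ 0.4114 -0.106   0.1136] hatch [-0.14   -0.0943  0.1136] w 0.0135 yaw 3.43 F [-3.1 26.4  7.1]
[2, 0, -1] 2
```

Request:
{"api": "play_rows", "payload": {"targets": [{"dp": [0,0,4],"twist": [0,0,0],"fingers": 0.5},{"dp": [0,0,4],"twist": [0,0,0],"fingers": 0.5},{"dp": [0,0,4],"twist": [0,0,0],"fingers": 0.5},{"dp": [-50,0,4],"twist": [0,0,0],"fingers": 0.5},{"dp": [-100,0,4],"twist": [0,0,0],"fingers": 0.5}]}}

```text
t: 5.25
tcp_pos: [0.409, -0.1077, 0.2105]
eef_rot: [-1.246, 1.185, 1.253]
contact_force: [1.2, -0.1, 1.0]
gripper_width: 0.0427
```

Request:
{"api": "play_rows", "payload": {"targets": [{"dp": [-20,0,-25],"twist": [0,0,0],"fingers": 0.5},{"dp": [-20,0,-65],"twist": [0,0,0],"fingers": 0.5},{"dp": [-20,0,-65],"twist": [0,0,0],"fingers": 0.5},{"dp": [-20,0,-65],"twist": [0,0,0],"fingers": 0.5}]}}

```text
t: 5.65
tcp_pos: [0.4136, -0.1733, 0.2311]
eef_rot: [-1.247, 1.184, 1.248]
contact_force: [0.0, -0.2, 0.1]
gripper_width: 0.0424
```

```bash
python3 - <<'E'
from h import *
f=vision.grab_frame('wrist'); show(f,'w2.png')
W=wcloud(f)
def fins(P,n):
    q=P.reshape(-1,3); q=q[np.isfinite(q[:,0])]
    h=np.c_[(q[:,:2]-C)@RH,q[:,2]]
    for s,z0 in((-1,.160),(1,.160)):
        g=h[(np.abs(h[:,0])<.06)&(h[:,1]*s>.12)&(h[:,1]*s<.19)&(h[:,2]>z0)&(h[:,2]<.205)]
        if len(g)>5: print(n,s,len(g),'med',np.round(np.median(g,0),4),'mid',np.round((np.percentile(g,3,axis=0)+np.percentile(g,97,axis=0))/2,4),np.round(np.ptp(g,axis=0),3))
fins(W,'wrist')
for n in('top','scene'): fins(cloud(np.load(n+'0.npy',allow_pickle=True).item()),n)
plan(H(0,-.154,.23),H(0,-.154,.156))
E
```

```text
wrist -1 363 med [-0.0341 -0.1557  0.178 ] mid [-0.0286 -0.1555  0.1723] [0.023 0.012 0.025]
wrist 1 601 med [0.0103 0.149  0.1733] mid [0.0035 0.1504 0.176 ] [0.068 0.012 0.033]
top -1 74 med [-0.0036 -0.1531  0.1821] mid [-0.0033 -0.1541  0.1777] [0.068 0.013 0.029]
top 1 77 med [-0.004   0.154   0.1892] mid [-0.003   0.155   0.1836] [0.07  0.012 0.028]
scene -1 202 med [ 0.0028 -0.1599  0.1757] mid [ 0.0022 -0.1566  0.1721] [0.07  0.016 0.025]
scene 1 179 med [0.0003 0.1499 0.1787] mid [0.0009 0.1517 0.1761] [0.07  0.018 0.035]
t 5.7 tcp [ 0.4136 -0.1726  0.2309] hatch [-0.1416 -0.1609  0.2309] w 0.0425 yaw 3.09 F [ 0.5 -1.4  0.6]
[1, -142, 7] 142
[74, 0, 0] 74
```

View pics/w2.png

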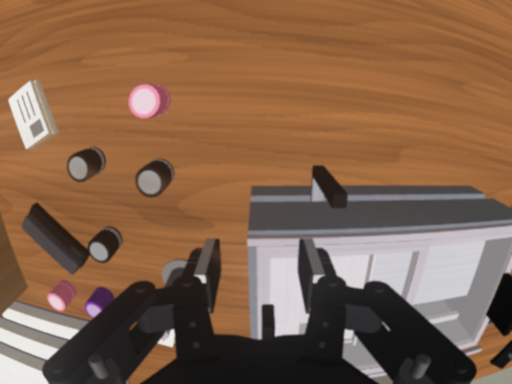

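Request:
{"api": "play_rows", "payload": {"targets": [{"dp": [0,-50,6],"twist": [0,0,0],"fingers": 0.5},{"dp": [0,-100,6],"twist": [0,0,0],"fingers": 0.5},{"dp": [0,-142,6],"twist": [0,0,0],"fingers": 0.5},{"dp": [0,-142,6],"twist": [0,0,0],"fingers": 0.5},{"dp": [0,-142,6],"twist": [0,0,0],"fingers": 0.5}]}}

```text
t: 6.2
tcp_pos: [0.5555, -0.1573, 0.2295]
eef_rot: [-1.249, 1.183, 1.254]
contact_force: [-1.0, 0.6, -0.0]
gripper_width: 0.0427
```

Request:
{"api": "play_rows", "payload": {"targets": [{"dp": [35,0,0],"twist": [0,0,0],"fingers": 0.5},{"dp": [60,0,0],"twist": [0,0,0],"fingers": 0.5},{"dp": [72,0,0],"twist": [0,0,0],"fingers": 0.5},{"dp": [72,0,0],"twist": [0,0,0],"fingers": 0.5}]}}

```text
t: 6.6
tcp_pos: [0.5537, -0.1582, 0.1582]
eef_rot: [-1.248, 1.184, 1.252]
contact_force: [-0.3, 0.5, 0.0]
gripper_width: 0.0428
```

Request:
{"api": "play_rows", "payload": {"targets": [{"dp": [0,0,0],"twist": [0,0,0],"fingers": 0},{"dp": [0,0,0],"twist": [0,0,0],"fingers": 0},{"dp": [0,0,0],"twist": [0,0,0],"fingers": 0},{"dp": [0,0,0],"twist": [0,0,0],"fingers": 0}]}}

```text
t: 7.0
tcp_pos: [0.5557, -0.1575, 0.1619]
eef_rot: [-1.251, 1.179, 1.249]
contact_force: [-1.6, 5.0, 4.1]
gripper_width: 0.0118
```

Request:
{"api": "play_rows", "payload": {"targets": [{"dp": [0,0,35],"twist": [0,0,0],"fingers": 0},{"dp": [0,0,70],"twist": [0,0,0],"fingers": 0},{"dp": [0,0,110],"twist": [0,0,0],"fingers": 0},{"dp": [0,0,141],"twist": [0,0,0],"fingers": 0},{"dp": [0,0,141],"twist": [0,0,0],"fingers": 0}]}}

```text
t: 7.5
tcp_pos: [0.5476, -0.0177, 0.1622]
eef_rot: [-1.255, 1.183, 1.246]
contact_force: [-3.5, -5.3, 5.3]
gripper_width: 0.0113
```

```bash
python3 -c "
from h import *
plan(H(0,-.015,.154))"
```

```text
t 7.5 tcp [ 0.5476 -0.0177  0.1622] hatch [ 0.0011 -0.014   0.1622] w 0.0113 yaw 3.24 F [-3.5 -5.3  5.3]
[8, 1, -1] 8
```

Request:
{"api": "play_rows", "payload": {"targets": [{"dp": [0,0,0],"twist": [0,0,0],"fingers": 0.5},{"dp": [0,0,0],"twist": [0,0,0],"fingers": 0.5},{"dp": [-30,0,0],"twist": [0,0,0],"fingers": 0.6},{"dp": [-70,0,0],"twist": [0,0,0],"fingers": 0.8},{"dp": [-70,0,0],"twist": [0,0,0],"fingers": 0.8}]}}

```text
t: 8.0
tcp_pos: [0.5494, -0.0184, 0.2364]
eef_rot: [-1.255, 1.176, 1.241]
contact_force: [0.9, -0.0, 0.8]
gripper_width: 0.0681
```

Request:
{"api": "play_rows", "payload": {"targets": [{"dp": [-10,60,-120],"twist": [0,0,0],"fingers": 0.8},{"dp": [-10,60,-120],"twist": [0,0,0],"fingers": 0.8},{"dp": [-10,60,-120],"twist": [0,0,0],"fingers": 0.8},{"dp": [-10,60,-120],"twist": [0,0,0],"fingers": 0.8},{"dp": [-10,60,-120],"twist": [0,0,0],"fingers": 0.8}]}}

```text
t: 8.5
tcp_pos: [0.4942, -0.1417, 0.2395]
eef_rot: [-1.248, 1.183, 1.248]
contact_force: [-0.1, -0.2, 0.1]
gripper_width: 0.0683
```

```bash
cat >> h.py <<'E'
def loupes(*names):
    """black-loupe candidates: centres of 45 mm tops with hue check"""
    for n in names:
        f=vision.grab_frame(n); P=wcloud(f) if n=='wrist' else cloud(f)
        hsv=cv2.cvtColor(f['img'],cv2.COLOR_BGR2HSV)
        for d in vision.spot_in(n,'loupe0'):
            b=np.maximum(np.round(d['box']).astype(int),0); q=P[b[1]:b[3],b[0]:b[2]].reshape(-1,3)
            h=hsv[b[1]:b[3],b[0]:b[2]].reshape(-1,3)
            pink=np.mean((h[:,0]>125)&(h[:,0]<178)&(h[:,1]>60))
            q=q[np.isfinite(q[:,0])]
            if len(q)<5: continue
            z=np.percentile(q[:,2],96); t=q[q[:,2]>z-.005]
            print(n,b.tolist(),round(d['conf'],2),'pink',round(pink,2),'ctr',np.round((t.max(0)+t.min(0))/2,4),'span',np.round(np.ptp(t,axis=0),3))
    return f
E
python3 -c "
from h import *
f=loupes('wrist','scene')
plan([.436,-.307,.24],[.436,-.307,.011])"
```

```text
wrist [51, 90, 88, 120] 0.92 pink 0.0 ctr [ 0.4193 -0.4069  0.0457] span [0.037 0.035 0.006]
wrist [26, 239, 54, 269] 0.83 pink 0.5 ctr [ 0.6638 -0.5177  0.0456] span [0.04  0.039 0.007]
wrist [107, 18, 152, 55] 0.76 pink 0.37 ctr [ 0.3384 -0.31    0.046 ] span [0.039 0.04  0.007]
wrist [62, 172, 103, 211] 0.65 pink 0.0 ctr [ 0.5416 -0.396   0.0459] span [0.039 0.04  0.007]
wrist [111, 95, 153, 131] 0.64 pink 0.0 ctr [ 0.4349 -0.3061  0.0456] span [0.039 0.04  0.006]
wrist [58, 241, 90, 275] 0.57 pink 0.51 ctr [ 0.6624 -0.4343  0.0454] span [0.04  0.04  0.006]
scene [228, 365, 243, 383] 0.84 pink 0.51 ctr [ 0.6664 -0.5194  0.0473] span [0.036 0.039 0.009]
scene [239, 334, 257, 357] 0.69 pink 0.57 ctr [ 0.6644 -0.4359  0.0464] span [0.038 0.039 0.008]
scene [151, 264, 168, 282] 0.67 pink 0.54 ctr [ 0.3398 -0.3132  0.0456] span [0.038 0.038 0.006]
scene [183, 270, 196, 292] 0.64 pink 0.07 ctr [ 0.437  -0.308   0.0464] span [0.036 0.041 0.008]
scene [202, 307, 216, 329] 0.64 pink 0.08 ctr [ 0.5444 -0.3979  0.0468] span [0.038 0.036 0.008]
scene [157, 296, 173, 321] 0.57 pink 0.06 ctr [ 0.4209 -0.4104  0.0463] span [0.039 0.038 0.007]
t 8.7 tcp [ 0.4946 -0.1401  0.239 ] hatch [-0.0588 -0.1331  0.239 ] w 0.0684 yaw 3.25 F [-0.2  0.1 -0.5]
[-1, 68, -163] 177
[229, 0, 0] 229
```

Request:
{"api": "play_rows", "payload": {"targets": [{"dp": [0,68,-163],"twist": [0,0,0],"fingers": 0.8},{"dp": [0,68,-163],"twist": [0,0,0],"fingers": 0.8},{"dp": [0,68,-163],"twist": [0,0,0],"fingers": 0.8},{"dp": [0,68,-163],"twist": [0,0,0],"fingers": 0.8},{"dp": [30,68,-163],"twist": [0,0,0],"fingers": 0.8}]}}

```text
t: 9.2
tcp_pos: [0.4358, -0.311, 0.213]
eef_rot: [-1.254, 1.184, 1.241]
contact_force: [0.0, 1.0, 0.9]
gripper_width: 0.0685
```

Request:
{"api": "play_rows", "payload": {"targets": [{"dp": [50,0,0],"twist": [0,0,0],"fingers": 0.8},{"dp": [100,0,0],"twist": [0,0,0],"fingers": 0.8},{"dp": [150,0,0],"twist": [0,0,0],"fingers": 0.8},{"dp": [185,0,0],"twist": [0,0,0],"fingers": 0.8},{"dp": [199,0,0],"twist": [0,0,0],"fingers": 0.8}]}}

```text
t: 9.7
tcp_pos: [0.4336, -0.3049, 0.0053]
eef_rot: [-1.244, 1.182, 1.258]
contact_force: [-0.4, -0.1, -0.1]
gripper_width: 0.0684
```

Request:
{"api": "play_rows", "payload": {"targets": [{"dp": [0,0,0],"twist": [0,0,0],"fingers": 0.8},{"dp": [0,0,0],"twist": [0,0,0],"fingers": 0},{"dp": [0,0,0],"twist": [0,0,0],"fingers": 0},{"dp": [0,0,0],"twist": [0,0,0],"fingers": 0},{"dp": [0,0,0],"twist": [0,0,0],"fingers": 0}]}}

```text
t: 10.2
tcp_pos: [0.437, -0.3086, 0.0135]
eef_rot: [-1.254, 1.182, 1.245]
contact_force: [0.5, 0.9, 7.3]
gripper_width: 0.0387
```

Request:
{"api": "play_rows", "payload": {"targets": [{"dp": [-30,0,0],"twist": [0,0,0],"fingers": 0},{"dp": [-80,0,0],"twist": [0,0,0],"fingers": 0},{"dp": [-130,0,0],"twist": [0,0,0],"fingers": 0},{"dp": [-180,0,0],"twist": [0,0,0],"fingers": 0},{"dp": [-215,0,0],"twist": [0,0,0],"fingers": 0}]}}

```text
t: 10.7
tcp_pos: [0.4357, -0.308, 0.2309]
eef_rot: [-1.255, 1.182, 1.244]
contact_force: [0.6, 0.2, -0.9]
gripper_width: 0.0392
```

```bash
python3 -c "
from h import *
plan(H(-.068,-.095,.23),H(-.068,-.095,.1))"
```

```text
t 10.7 tcp [ 0.4357 -0.308   0.2309] hatch [-0.1273 -0.2974  0.2309] w 0.0392 yaw 3.15 F [ 0.6  0.2 -0.9]
[0, -59, 203] 211
[130, 1, 1] 130
```

Request:
{"api": "play_rows", "payload": {"targets": [{"dp": [0,-15,50],"twist": [0,0,0],"fingers": 0},{"dp": [0,-30,100],"twist": [0,0,0],"fingers": 0},{"dp": [0,-45,150],"twist": [0,0,0],"fingers": 0},{"dp": [0,-59,203],"twist": [0,0,0],"fingers": 0},{"dp": [0,-59,203],"twist": [0,0,0],"fingers": 0}]}}

```text
t: 11.2
tcp_pos: [0.4837, -0.0974, 0.2267]
eef_rot: [-1.254, 1.178, 1.252]
contact_force: [-0.2, -1.0, -0.2]
gripper_width: 0.0391
```

Request:
{"api": "play_rows", "payload": {"targets": [{"dp": [0,0,0],"twist": [0,0,0],"fingers": 0},{"dp": [45,0,0],"twist": [0,0,0],"fingers": 0},{"dp": [90,0,0],"twist": [0,0,0],"fingers": 0},{"dp": [120,0,0],"twist": [0,0,0],"fingers": 0},{"dp": [120,0,0],"twist": [0,0,0],"fingers": 0}]}}

```text
t: 11.7
tcp_pos: [0.4808, -0.103, 0.1016]
eef_rot: [-1.245, 1.187, 1.253]
contact_force: [-0.3, -0.3, -1.7]
gripper_width: 0.0389
```

```bash
python3 -c "
from h import *
plan(H(-.068,-.095,.102))"
```

```text
t 11.7 tcp [ 0.4808 -0.103   0.1016] hatch [-0.0705 -0.0953  0.1016] w 0.0389 yaw 3.04 F [-0.3 -0.3 -1.7]
[0, -2, 0] 2
```

Request:
{"api": "play_rows", "payload": {"targets": [{"dp": [0,-2,0],"twist": [0,0,0],"fingers": 0},{"dp": [0,-2,0],"twist": [0,0,0],"fingers": 0},{"dp": [0,-2,0],"twist": [0,0,0],"fingers": 0}]}}

```text
t: 12.0
tcp_pos: [0.486, -0.1022, 0.1075]
eef_rot: [-1.252, 1.181, 1.247]
contact_force: [-0.7, -0.4, -0.6]
gripper_width: 0.0393
```

Request:
{"api": "play_rows", "payload": {"targets": [{"dp": [3,2,0],"twist": [0,0,0],"fingers": 0},{"dp": [6,2,0],"twist": [0,0,0],"fingers": 0},{"dp": [6,2,0],"twist": [0,0,0],"fingers": 0},{"dp": [6,2,0],"twist": [0,0,0],"fingers": 0.68},{"dp": [6,2,0],"twist": [0,0,0],"fingers": 0.68}]}}

```text
t: 12.5
tcp_pos: [0.4831, -0.1016, 0.0995]
eef_rot: [-1.25, 1.182, 1.25]
contact_force: [0.2, 0.5, -0.3]
gripper_width: 0.058
```

Request:
{"api": "play_rows", "payload": {"targets": [{"dp": [0,0,0],"twist": [0,0,0],"fingers": 0.68},{"dp": [-30,0,0],"twist": [0,0,0],"fingers": 0.68},{"dp": [-80,0,0],"twist": [0,0,0],"fingers": 0.8},{"dp": [-130,0,0],"twist": [0,0,0],"fingers": 0.8},{"dp": [-130,0,0],"twist": [0,0,0],"fingers": 0.8}]}}

```text
t: 13.0
tcp_pos: [0.4853, -0.1022, 0.2382]
eef_rot: [-1.259, 1.176, 1.238]
contact_force: [-0.6, 0.0, -0.0]
gripper_width: 0.0683
```

```bash
python3 -c "
from h import *
f=loupes('scene','wrist')
show(f,'w3.png')
plan([.4205,-.409,.23],[.4205,-.409,.014])"
```

```text
scene [155, 297, 172, 318] 0.85 pink 0.06 ctr [ 0.4215 -0.4107  0.0464] span [0.039 0.04  0.008]
scene [239, 336, 254, 357] 0.8 pink 0.64 ctr [ 0.664  -0.4376  0.0462] span [0.038 0.038 0.007]
scene [152, 261, 165, 280] 0.79 pink 0.6 ctr [ 0.3401 -0.3119  0.0462] span [0.037 0.037 0.007]
scene [227, 364, 243, 382] 0.75 pink 0.52 ctr [ 0.6658 -0.5198  0.0464] span [0.038 0.039 0.006]
scene [199, 306, 217, 331] 0.66 pink 0.04 ctr [ 0.5433 -0.3971  0.0468] span [0.039 0.039 0.009]
scene [224, 208, 240, 228] 0.57 pink 0.06 ctr [ 0.5099 -0.1766  0.1426] span [0.031 0.012 0.005]
wrist [42, 245, 71, 277] 0.95 pink 0.57 ctr [ 0.6611 -0.434   0.0455] span [0.037 0.04  0.006]
wrist [76, 30, 121, 66] 0.9 pink 0.4 ctr [ 0.3388 -0.3098  0.0457] span [0.039 0.04  0.007]
wrist [41, 175, 78, 216] 0.84 pink 0.0 ctr [ 0.5418 -0.3952  0.0453] span [0.039 0.039 0.006]
wrist [237, 156, 282, 212] 0.8 pink 0.0 ctr [ 0.4489 -0.1047  0.1511] span [0.005 0.034 0.004]
wrist [10, 240, 35, 272] 0.73 pink 0.48 ctr [ 0.6635 -0.519   0.0452] span [0.039 0.04  0.006]
wrist [28, 100, 64, 128] 0.6 pink 0.0 ctr [ 0.4185 -0.407   0.0458] span [0.037 0.036 0.006]
t 13.2 tcp [ 0.4827 -0.1015  0.228 ] hatch [-0.0685 -0.0939  0.228 ] w 0.0681 yaw 3.16 F [ 0.3 -0.5 -0.5]
[-2, 79, -304] 314
[216, 0, 0] 216
```

View pics/w3.png

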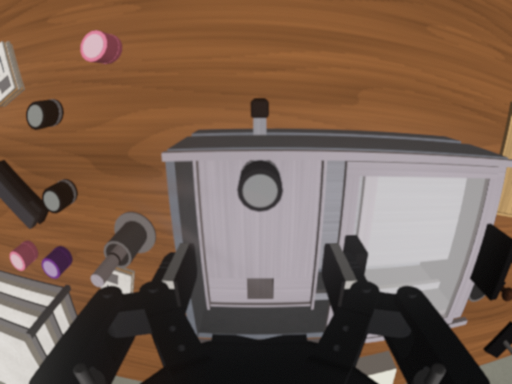

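Request:
{"api": "play_rows", "payload": {"targets": [{"dp": [0,40,-152],"twist": [0,0,0],"fingers": 0.8},{"dp": [0,40,-152],"twist": [0,0,0],"fingers": 0.8},{"dp": [0,40,-152],"twist": [0,0,0],"fingers": 0.8},{"dp": [0,40,-152],"twist": [0,0,0],"fingers": 0.8}]}}

```text
t: 13.6
tcp_pos: [0.4492, -0.2595, 0.2264]
eef_rot: [-1.243, 1.188, 1.25]
contact_force: [-0.2, 0.8, 0.5]
gripper_width: 0.0682
```

Request:
{"api": "play_rows", "payload": {"targets": [{"dp": [0,39,-152],"twist": [0,0,0],"fingers": 0.8},{"dp": [0,39,-152],"twist": [0,0,0],"fingers": 0.8},{"dp": [0,39,-152],"twist": [0,0,0],"fingers": 0.8},{"dp": [0,39,-152],"twist": [0,0,0],"fingers": 0.8},{"dp": [40,39,-152],"twist": [0,0,0],"fingers": 0.8}]}}

```text
t: 14.1
tcp_pos: [0.4217, -0.4121, 0.193]
eef_rot: [-1.254, 1.184, 1.241]
contact_force: [-0.3, -0.1, 0.4]
gripper_width: 0.0683
```

Request:
{"api": "play_rows", "payload": {"targets": [{"dp": [50,0,0],"twist": [0,0,0],"fingers": 0.8},{"dp": [100,0,0],"twist": [0,0,0],"fingers": 0.8},{"dp": [140,0,0],"twist": [0,0,0],"fingers": 0.8},{"dp": [160,0,0],"twist": [0,0,0],"fingers": 0.8},{"dp": [160,0,0],"twist": [0,0,0],"fingers": 0.8}]}}

```text
t: 14.6
tcp_pos: [0.4188, -0.4057, 0.0232]
eef_rot: [-1.241, 1.181, 1.259]
contact_force: [-1.5, 0.2, -0.3]
gripper_width: 0.0682
```

```bash
python3 -c "
from h import *
plan([.4205,-.409,.015])"
```

```text
t 14.6 tcp [ 0.4188 -0.4057  0.0232] hatch [-0.1498 -0.394   0.0232] w 0.0682 yaw 3.2 F [-1.5  0.2 -0.3]
[8, -2, -3] 9
```

Request:
{"api": "play_rows", "payload": {"targets": [{"dp": [13,0,0],"twist": [0,0,0],"fingers": 0.8},{"dp": [13,0,0],"twist": [0,0,0],"fingers": 0.8},{"dp": [13,0,0],"twist": [0,0,0],"fingers": 0.8}]}}

```text
t: 14.9
tcp_pos: [0.4214, -0.4097, 0.0174]
eef_rot: [-1.251, 1.183, 1.249]
contact_force: [-0.4, 0.7, 0.9]
gripper_width: 0.0684
```

Request:
{"api": "play_rows", "payload": {"targets": [{"dp": [0,0,0],"twist": [0,0,0],"fingers": 0},{"dp": [0,0,0],"twist": [0,0,0],"fingers": 0},{"dp": [0,0,0],"twist": [0,0,0],"fingers": 0},{"dp": [0,0,0],"twist": [0,0,0],"fingers": 0}]}}

```text
t: 15.3
tcp_pos: [0.4214, -0.41, 0.0176]
eef_rot: [-1.252, 1.183, 1.248]
contact_force: [-0.0, 0.8, 5.2]
gripper_width: 0.0392
```

Request:
{"api": "play_rows", "payload": {"targets": [{"dp": [-30,0,0],"twist": [0,0,0],"fingers": 0},{"dp": [-80,0,0],"twist": [0,0,0],"fingers": 0},{"dp": [-130,0,0],"twist": [0,0,0],"fingers": 0},{"dp": [-180,0,0],"twist": [0,0,0],"fingers": 0},{"dp": [-215,0,0],"twist": [0,0,0],"fingers": 0}]}}

```text
t: 15.8
tcp_pos: [0.4211, -0.4097, 0.2353]
eef_rot: [-1.253, 1.183, 1.246]
contact_force: [0.0, 0.1, -0.2]
gripper_width: 0.0393
```

```bash
python3 -c "
from h import *
plan(H(-.020,-.095,.23),H(-.02,-.095,.104))"
```

```text
t 15.8 tcp [ 0.4211 -0.4097  0.2353] hatch [-0.1478 -0.3981  0.2353] w 0.0393 yaw 3.16 F [ 0.   0.1 -0.2]
[5, -127, 303] 329
[126, 0, 0] 126
```

Request:
{"api": "play_rows", "payload": {"targets": [{"dp": [0,-63,151],"twist": [0,0,0],"fingers": 0},{"dp": [0,-63,151],"twist": [0,0,0],"fingers": 0},{"dp": [0,-63,151],"twist": [0,0,0],"fingers": 0},{"dp": [0,-63,151],"twist": [0,0,0],"fingers": 0}]}}

```text
t: 16.2
tcp_pos: [0.4766, -0.2513, 0.2313]
eef_rot: [-1.252, 1.179, 1.253]
contact_force: [-0.6, -0.4, -0.8]
gripper_width: 0.0393
```

Request:
{"api": "play_rows", "payload": {"targets": [{"dp": [0,-64,152],"twist": [0,0,0],"fingers": 0},{"dp": [0,-64,152],"twist": [0,0,0],"fingers": 0},{"dp": [0,-64,152],"twist": [0,0,0],"fingers": 0},{"dp": [0,-64,152],"twist": [0,0,0],"fingers": 0},{"dp": [0,-64,152],"twist": [0,0,0],"fingers": 0}]}}

```text
t: 16.7
tcp_pos: [0.5314, -0.0984, 0.2308]
eef_rot: [-1.252, 1.182, 1.253]
contact_force: [1.0, -0.1, 0.6]
gripper_width: 0.0389
```

Request:
{"api": "play_rows", "payload": {"targets": [{"dp": [45,0,0],"twist": [0,0,0],"fingers": 0},{"dp": [80,0,0],"twist": [0,0,0],"fingers": 0},{"dp": [110,0,0],"twist": [0,0,0],"fingers": 0},{"dp": [110,0,0],"twist": [0,0,0],"fingers": 0},{"dp": [110,0,0],"twist": [0,0,0],"fingers": 0}]}}

```text
t: 17.2
tcp_pos: [0.5305, -0.1014, 0.1215]
eef_rot: [-1.248, 1.184, 1.249]
contact_force: [0.1, 0.3, 0.5]
gripper_width: 0.0392
```

```bash
python3 -c "
from h import *
plan(H(-.02,-.095,.104))"
```

```text
t 17.2 tcp [ 0.5305 -0.1014  0.1215] hatch [-0.0208 -0.0965  0.1215] w 0.0392 yaw 3.06 F [0.1 0.3 0.5]
[18, -1, 2] 18
```

Request:
{"api": "play_rows", "payload": {"targets": [{"dp": [10,-1,1],"twist": [0,0,0],"fingers": 0},{"dp": [16,-1,1],"twist": [0,0,0],"fingers": 0},{"dp": [17,-1,1],"twist": [0,0,0],"fingers": 0},{"dp": [17,-1,1],"twist": [0,0,0],"fingers": 0.68},{"dp": [17,-1,1],"twist": [0,0,0],"fingers": 0.68}]}}

```text
t: 17.7
tcp_pos: [0.5322, -0.0989, 0.105]
eef_rot: [-1.251, 1.182, 1.249]
contact_force: [0.7, 0.2, 0.2]
gripper_width: 0.058
```

Request:
{"api": "play_rows", "payload": {"targets": [{"dp": [0,0,0],"twist": [0,0,0],"fingers": 0.68},{"dp": [-30,0,0],"twist": [0,0,0],"fingers": 0.68},{"dp": [-80,0,0],"twist": [0,0,0],"fingers": 0.8},{"dp": [-130,0,0],"twist": [0,0,0],"fingers": 0.8},{"dp": [-130,0,0],"twist": [0,0,0],"fingers": 0.8}]}}

```text
t: 18.2
tcp_pos: [0.5342, -0.0994, 0.244]
eef_rot: [-1.259, 1.175, 1.237]
contact_force: [0.4, 0.1, 0.3]
gripper_width: 0.0684
```

```bash
python3 -c "
from h import *
f=loupes('scene','wrist')
plan([.5425,-.3965,.23],[.5425,-.3965,.016])"
```

```text
scene [151, 264, 162, 282] 0.79 pink 0.57 ctr [ 0.3387 -0.3133  0.0455] span [0.039 0.036 0.006]
scene [224, 209, 236, 228] 0.76 pink 0.07 ctr [ 0.5096 -0.175   0.142 ] span [0.03  0.013 0.004]
scene [227, 364, 243, 384] 0.71 pink 0.55 ctr [ 0.6649 -0.5191  0.0467] span [0.038 0.037 0.008]
scene [239, 209, 250, 230] 0.69 pink 0.08 ctr [ 0.5329 -0.1277  0.136 ] span [0.038 0.092 0.014]
scene [256, 148, 292, 168] 0.62 pink 0.08 ctr [0.537  0.0229 0.2853] span [0.068 0.269 0.2  ]
scene [237, 333, 255, 356] 0.57 pink 0.59 ctr [ 0.6643 -0.4355  0.0458] span [0.039 0.041 0.006]
scene [203, 308, 215, 331] 0.5 pink 0.05 ctr [ 0.5437 -0.3988  0.0458] span [0.037 0.037 0.007]
wrist [236, 105, 284, 156] 0.92 pink 0.0 ctr [ 0.4817 -0.102   0.1319] span [0.039 0.039 0.007]
wrist [34, 146, 77, 182] 0.83 pink 0.0 ctr [ 0.5414 -0.3959  0.0456] span [0.039 0.04  0.007]
wrist [237, 157, 285, 212] 0.69 pink 0.0 ctr [ 0.5309 -0.1002  0.1316] span [0.039 0.039 0.006]
wrist [33, 219, 66, 249] 0.6 pink 0.55 ctr [ 0.6611 -0.434   0.0455] span [0.035 0.04  0.006]
wrist [83, 0, 122, 30] 0.6 pink 0.49 ctr [ 0.3412 -0.3099  0.0459] span [0.034 0.041 0.006]
wrist [4, 216, 33, 245] 0.59 pink 0.49 ctr [ 0.6634 -0.5187  0.0455] span [0.039 0.039 0.006]
t 18.4 tcp [ 0.5316 -0.0988  0.2331] hatch [-0.0195 -0.094   0.2331] w 0.0685 yaw 3.17 F [-0.3  0.8 -1.2]
[3, 6, -298] 298
[214, 0, 0] 214
```

Request:
{"api": "play_rows", "payload": {"targets": [{"dp": [0,3,-149],"twist": [0,0,0],"fingers": 0.72},{"dp": [0,3,-149],"twist": [0,0,0],"fingers": 0.72},{"dp": [0,3,-149],"twist": [0,0,0],"fingers": 0.72},{"dp": [0,3,-149],"twist": [0,0,0],"fingers": 0.72}]}}

```text
t: 18.8
tcp_pos: [0.5355, -0.2529, 0.2304]
eef_rot: [-1.242, 1.189, 1.25]
contact_force: [-0.5, 1.2, -0.8]
gripper_width: 0.0616
```

Request:
{"api": "play_rows", "payload": {"targets": [{"dp": [0,3,-149],"twist": [0,0,0],"fingers": 0.72},{"dp": [0,3,-149],"twist": [0,0,0],"fingers": 0.72},{"dp": [0,3,-149],"twist": [0,0,0],"fingers": 0.72},{"dp": [30,3,-149],"twist": [0,0,0],"fingers": 0.72},{"dp": [80,3,-149],"twist": [0,0,0],"fingers": 0.72}]}}

```text
t: 19.3
tcp_pos: [0.5431, -0.3991, 0.155]
eef_rot: [-1.252, 1.183, 1.244]
contact_force: [0.9, 0.4, 1.1]
gripper_width: 0.0615
```

Request:
{"api": "play_rows", "payload": {"targets": [{"dp": [50,0,0],"twist": [0,0,0],"fingers": 0.72},{"dp": [90,0,0],"twist": [0,0,0],"fingers": 0.72},{"dp": [115,0,0],"twist": [0,0,0],"fingers": 0.72},{"dp": [115,0,0],"twist": [0,0,0],"fingers": 0.72},{"dp": [115,0,0],"twist": [0,0,0],"fingers": 0.72}]}}

```text
t: 19.8
tcp_pos: [0.5419, -0.396, 0.0384]
eef_rot: [-1.248, 1.183, 1.252]
contact_force: [0.3, -0.8, 0.5]
gripper_width: 0.0615
```

```bash
python3 -c "
from h import *
plan([.5425,-.397,.017])"
```

```text
t 19.8 tcp [ 0.5419 -0.396   0.0384] hatch [-0.0263 -0.3913  0.0384] w 0.0615 yaw 3.18 F [ 0.3 -0.8  0.5]
[21, -1, -1] 21
```

Request:
{"api": "play_rows", "payload": {"targets": [{"dp": [12,0,0],"twist": [0,0,0],"fingers": 0.72},{"dp": [21,0,0],"twist": [0,0,0],"fingers": 0.72},{"dp": [21,0,0],"twist": [0,0,0],"fingers": 0.72},{"dp": [21,0,0],"twist": [0,0,0],"fingers": 0.72}]}}

```text
t: 20.2
tcp_pos: [0.5424, -0.3967, 0.0184]
eef_rot: [-1.25, 1.183, 1.25]
contact_force: [-0.1, 0.5, 0.1]
gripper_width: 0.0616
```

Request:
{"api": "play_rows", "payload": {"targets": [{"dp": [0,0,0],"twist": [0,0,0],"fingers": 0},{"dp": [0,0,0],"twist": [0,0,0],"fingers": 0},{"dp": [0,0,0],"twist": [0,0,0],"fingers": 0},{"dp": [0,0,0],"twist": [0,0,0],"fingers": 0}]}}

```text
t: 20.6
tcp_pos: [0.5428, -0.3971, 0.0192]
eef_rot: [-1.251, 1.182, 1.248]
contact_force: [0.5, 0.4, 3.0]
gripper_width: 0.0391
```

Request:
{"api": "play_rows", "payload": {"targets": [{"dp": [-30,0,0],"twist": [0,0,0],"fingers": 0},{"dp": [-80,0,0],"twist": [0,0,0],"fingers": 0},{"dp": [-130,0,0],"twist": [0,0,0],"fingers": 0},{"dp": [-180,0,0],"twist": [0,0,0],"fingers": 0},{"dp": [-215,0,0],"twist": [0,0,0],"fingers": 0}]}}

```text
t: 21.1
tcp_pos: [0.5426, -0.3969, 0.2376]
eef_rot: [-1.253, 1.182, 1.246]
contact_force: [0.8, -0.7, -0.0]
gripper_width: 0.0386
```

```bash
python3 -c "
from h import *
plan(H(.030,-.095,.23),H(.03,-.095,.104))"
```

```text
t 21.1 tcp [ 0.5426 -0.3969  0.2376] hatch [-0.0258 -0.3923  0.2376] w 0.0386 yaw 3.16 F [ 0.8 -0.7 -0. ]
[7, -55, 297] 303
[126, 0, 0] 126
```

Request:
{"api": "play_rows", "payload": {"targets": [{"dp": [0,-27,148],"twist": [0,0,0],"fingers": 0},{"dp": [0,-27,148],"twist": [0,0,0],"fingers": 0},{"dp": [0,-27,148],"twist": [0,0,0],"fingers": 0},{"dp": [0,-27,148],"twist": [0,0,0],"fingers": 0}]}}

```text
t: 21.5
tcp_pos: [0.5622, -0.2418, 0.2338]
eef_rot: [-1.253, 1.177, 1.255]
contact_force: [1.2, -0.7, -0.2]
gripper_width: 0.039
```

Request:
{"api": "play_rows", "payload": {"targets": [{"dp": [0,-28,149],"twist": [0,0,0],"fingers": 0},{"dp": [0,-28,149],"twist": [0,0,0],"fingers": 0},{"dp": [0,-28,149],"twist": [0,0,0],"fingers": 0},{"dp": [0,-28,149],"twist": [0,0,0],"fingers": 0},{"dp": [0,-28,149],"twist": [0,0,0],"fingers": 0}]}}

```text
t: 22.0
tcp_pos: [0.581, -0.0964, 0.233]
eef_rot: [-1.252, 1.182, 1.252]
contact_force: [-0.2, -0.9, -0.1]
gripper_width: 0.0392
```

Request:
{"api": "play_rows", "payload": {"targets": [{"dp": [45,0,0],"twist": [0,0,0],"fingers": 0},{"dp": [80,0,0],"twist": [0,0,0],"fingers": 0},{"dp": [110,0,0],"twist": [0,0,0],"fingers": 0},{"dp": [110,0,0],"twist": [0,0,0],"fingers": 0},{"dp": [110,0,0],"twist": [0,0,0],"fingers": 0}]}}

```text
t: 22.5
tcp_pos: [0.5806, -0.0986, 0.1234]
eef_rot: [-1.248, 1.184, 1.249]
contact_force: [0.0, 0.4, -1.6]
gripper_width: 0.0391
```

```bash
python3 -c "
from h import *
plan(H(.03,-.095,.106))"
```

```text
t 22.5 tcp [ 0.5806 -0.0986  0.1234] hatch [ 0.0294 -0.0967  0.1234] w 0.0391 yaw 3.06 F [ 0.   0.4 -1.6]
[17, -1, 2] 18
```

Then release, and look with the wrist at the tray and marker.

Request:
{"api": "play_rows", "payload": {"targets": [{"dp": [10,0,1],"twist": [0,0,0],"fingers": 0},{"dp": [16,0,1],"twist": [0,0,0],"fingers": 0},{"dp": [17,0,1],"twist": [0,0,0],"fingers": 0},{"dp": [17,0,1],"twist": [0,0,0],"fingers": 0.68},{"dp": [17,0,1],"twist": [0,0,0],"fingers": 0.68}]}}

```text
t: 23.0
tcp_pos: [0.5812, -0.0962, 0.107]
eef_rot: [-1.251, 1.182, 1.249]
contact_force: [-0.4, -0.9, 0.5]
gripper_width: 0.0581
```

Request:
{"api": "play_rows", "payload": {"targets": [{"dp": [0,0,0],"twist": [0,0,0],"fingers": 0.68},{"dp": [-30,0,0],"twist": [0,0,0],"fingers": 0.68},{"dp": [-80,0,0],"twist": [0,0,0],"fingers": 0.5},{"dp": [-130,0,0],"twist": [0,0,0],"fingers": 0.5},{"dp": [-130,0,0],"twist": [0,0,0],"fingers": 0.5}]}}

```text
t: 23.5
tcp_pos: [0.5831, -0.0966, 0.2465]
eef_rot: [-1.26, 1.174, 1.237]
contact_force: [-0.2, 0.2, 0.6]
gripper_width: 0.0426
```

Request:
{"api": "play_rows", "payload": {"targets": [{"dp": [-10,100,-90],"twist": [0,0,0],"fingers": 0.5},{"dp": [-10,100,-90],"twist": [0,0,0],"fingers": 0.5},{"dp": [-10,100,-90],"twist": [0,0,0],"fingers": 0.5},{"dp": [-10,100,-90],"twist": [0,0,0],"fingers": 0.5},{"dp": [-10,100,-90],"twist": [0,0,0],"fingers": 0.5}]}}

```text
t: 24.0
tcp_pos: [0.4858, -0.192, 0.2469]
eef_rot: [-1.25, 1.182, 1.247]
contact_force: [0.2, -0.3, -0.1]
gripper_width: 0.0423
```

```bash
python3 - <<'E'
from h import *
f=vision.grab_frame('wrist'); show(f,'w4.png'); P=wcloud(f); g=cloud(vision.grab_frame('scene'))
for n,Q in(('w',P),('s',g)):
    q=Q.reshape(-1,3)
    q=q[(np.abs(q[:,0]-.6)<.045)&(np.abs(q[:,1]+.283)<.045)]
    for lo,hi in((.072,.09),(.09,.105),(.105,.12),(.122,.135),(.06,.071)):
        t=q[(q[:,2]>lo)&(q[:,2]<hi)]
        if len(t): print(n,lo,hi,len(t),'mid',np.round((np.percentile(t,3,axis=0)+np.percentile(t,97,axis=0))/2,4),np.round(np.ptp(t,axis=0),3))
plan([.601,-.283,.24])
E
```

```text
w 0.072 0.09 90 mid [ 0.5953 -0.2828  0.0814] [0.007 0.017 0.018]
w 0.09 0.105 83 mid [ 0.5952 -0.2825  0.0976] [0.006 0.015 0.014]
w 0.105 0.12 97 mid [ 0.5956 -0.2826  0.1124] [0.006 0.015 0.015]
w 0.122 0.135 112 mid [ 0.5998 -0.2842  0.126 ] [0.015 0.016 0.007]
w 0.06 0.071 266 mid [ 0.5951 -0.285   0.0652] [0.033 0.038 0.011]
s 0.072 0.09 27 mid [ 0.6038 -0.2885  0.0814] [0.017 0.01  0.016]
s 0.09 0.105 25 mid [ 0.6035 -0.2879  0.0974] [0.017 0.012 0.014]
s 0.105 0.12 24 mid [ 0.6036 -0.2885  0.1124] [0.016 0.01  0.013]
s 0.122 0.135 36 mid [ 0.6035 -0.2842  0.1262] [0.016 0.019 0.007]
s 0.06 0.071 88 mid [ 0.6036 -0.2859  0.0654] [0.042 0.041 0.011]
t 24.1 tcp [ 0.4864 -0.1911  0.2462] hatch [-0.0699 -0.1835  0.2462] w 0.0428 yaw 3.2 F [ 0.   0.1 -0.3]
[6, -109, -98] 147
```

View pics/w4.png

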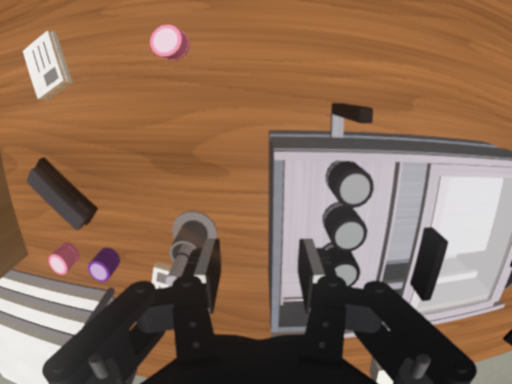

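Request:
{"api": "play_rows", "payload": {"targets": [{"dp": [0,-110,-98],"twist": [0,0,0],"fingers": 0.5},{"dp": [0,-110,-98],"twist": [0,0,0],"fingers": 0.5},{"dp": [0,-110,-98],"twist": [0,0,0],"fingers": 0.5},{"dp": [0,-110,-98],"twist": [0,0,0],"fingers": 0.5},{"dp": [0,-110,-98],"twist": [0,0,0],"fingers": 0.5}]}}

```text
t: 24.6
tcp_pos: [0.6024, -0.2827, 0.2424]
eef_rot: [-1.246, 1.183, 1.256]
contact_force: [1.0, 0.1, -0.1]
gripper_width: 0.0426
```

Request:
{"api": "play_rows", "payload": {"targets": [{"dp": [0,0,0],"twist": [0,0,0],"fingers": 0.5},{"dp": [45,0,0],"twist": [0,0,0],"fingers": 0.5},{"dp": [85,0,0],"twist": [0,0,0],"fingers": 0.5},{"dp": [85,0,0],"twist": [0,0,0],"fingers": 0.5},{"dp": [85,0,0],"twist": [0,0,0],"fingers": 0.5}]}}

```text
t: 25.1
tcp_pos: [0.6008, -0.2824, 0.1633]
eef_rot: [-1.251, 1.182, 1.249]
contact_force: [0.4, -0.4, 1.6]
gripper_width: 0.0429
```

```bash
python3 -c "
from h import *
plan([.6015,-.284,.095])"
```

```text
t 25.1 tcp [ 0.6008 -0.2824  0.1633] hatch [ 0.0389 -0.2814  0.1633] w 0.0429 yaw 3.21 F [ 0.4 -0.4  1.6]
[68, -1, -2] 68
```

Request:
{"api": "play_rows", "payload": {"targets": [{"dp": [30,-1,-2],"twist": [0,0,0],"fingers": 0.5},{"dp": [55,-1,-2],"twist": [0,0,0],"fingers": 0.5},{"dp": [68,-1,-2],"twist": [0,0,0],"fingers": 0.5},{"dp": [68,-1,-2],"twist": [0,0,0],"fingers": 0.5},{"dp": [68,-1,-2],"twist": [0,0,0],"fingers": 0.5}]}}

```text
t: 25.6
tcp_pos: [0.6032, -0.2857, 0.0962]
eef_rot: [-1.253, 1.182, 1.247]
contact_force: [-0.5, -0.4, 0.1]
gripper_width: 0.0429
```

Request:
{"api": "play_rows", "payload": {"targets": [{"dp": [0,0,0],"twist": [0,0,0],"fingers": 0},{"dp": [0,0,0],"twist": [0,0,0],"fingers": 0},{"dp": [0,0,0],"twist": [0,0,0],"fingers": 0},{"dp": [0,0,0],"twist": [0,0,0],"fingers": 0},{"dp": [0,0,0],"twist": [0,0,0],"fingers": 0}]}}

```text
t: 26.1
tcp_pos: [0.6033, -0.2847, 0.0957]
eef_rot: [-1.252, 1.18, 1.248]
contact_force: [0.3, 3.5, 6.0]
gripper_width: 0.0175
```

Request:
{"api": "play_rows", "payload": {"targets": [{"dp": [-40,0,0],"twist": [0,0,0],"fingers": 0},{"dp": [-85,0,0],"twist": [0,0,0],"fingers": 0},{"dp": [-130,0,0],"twist": [0,0,0],"fingers": 0},{"dp": [-175,0,0],"twist": [0,0,0],"fingers": 0},{"dp": [-175,0,0],"twist": [0,0,0],"fingers": 0}]}}

```text
t: 26.6
tcp_pos: [0.6036, -0.2861, 0.2784]
eef_rot: [-1.261, 1.179, 1.237]
contact_force: [0.1, -0.2, 0.7]
gripper_width: 0.0169
```

```bash
python3 - <<'E'
from h import *
f=vision.grab_frame('scene'); P=cloud(f); q=P.reshape(-1,3)
q=q[(np.abs(q[:,0]-.6015)<.03)&(np.abs(q[:,1]+.284)<.03)&(q[:,2]>.1)]
for lo in np.arange(.1,.3,.02):
    t=q[(q[:,2]>lo)&(q[:,2]<lo+.02)]
    if len(t): print(round(lo,2),len(t),np.round(t.min(0),3),np.round(t.max(0),3))
plan(H(.07,-.095,.27),H(.07,-.095,.11))
E
```

```text
0.18 15 [ 0.598 -0.294  0.189] [ 0.613 -0.288  0.2  ]
0.2 39 [ 0.598 -0.297  0.2  ] [ 0.613 -0.284  0.219]
0.22 42 [ 0.595 -0.296  0.222] [ 0.613 -0.284  0.24 ]
0.24 45 [ 0.595 -0.297  0.241] [ 0.613 -0.283  0.26 ]
0.26 30 [ 0.597 -0.302  0.26 ] [ 0.614 -0.283  0.279]
0.28 68 [ 0.593 -0.311  0.281] [ 0.615 -0.274  0.3  ]
t 26.65 tcp [ 0.6033 -0.286   0.2743] hatch [ 0.0413 -0.285   0.2743] w 0.0174 yaw 3.15 F [ 0.3 -0.  -0.4]
[4, -28, 190] 192
[160, 1, 1] 160
```

Request:
{"api": "play_rows", "payload": {"targets": [{"dp": [0,-9,50],"twist": [0,0,0],"fingers": 0},{"dp": [0,-18,100],"twist": [0,0,0],"fingers": 0},{"dp": [0,-25,150],"twist": [0,0,0],"fingers": 0},{"dp": [0,-28,180],"twist": [0,0,0],"fingers": 0},{"dp": [0,-28,190],"twist": [0,0,0],"fingers": 0}]}}

```text
t: 27.15
tcp_pos: [0.6196, -0.0904, 0.2668]
eef_rot: [-1.251, 1.181, 1.255]
contact_force: [0.2, -0.5, -0.2]
gripper_width: 0.0172
```

Request:
{"api": "play_rows", "payload": {"targets": [{"dp": [0,0,0],"twist": [0,0,0],"fingers": 0},{"dp": [0,0,0],"twist": [0,0,0],"fingers": 0},{"dp": [30,0,0],"twist": [0,0,0],"fingers": 0},{"dp": [60,0,0],"twist": [0,0,0],"fingers": 0},{"dp": [60,0,0],"twist": [0,0,0],"fingers": 0}]}}

```text
t: 27.65
tcp_pos: [0.6177, -0.0957, 0.202]
eef_rot: [-1.242, 1.19, 1.256]
contact_force: [-0.1, 0.9, -1.4]
gripper_width: 0.017
```

```bash
python3 - <<'E'
from h import *
plan(H(.07,-.095,.20),H(.07,-.095,.101))
f=vision.grab_frame('wrist'); show(f,'w5.png')
E
```

```text
t 27.65 tcp [ 0.6177 -0.0957  0.202 ] hatch [ 0.0666 -0.0959  0.202 ] w 0.017 yaw 3.01 F [-0.1  0.9 -1.4]
[2, -3, 1] 4
[99, -1, 0] 99
```

View pics/w5.png

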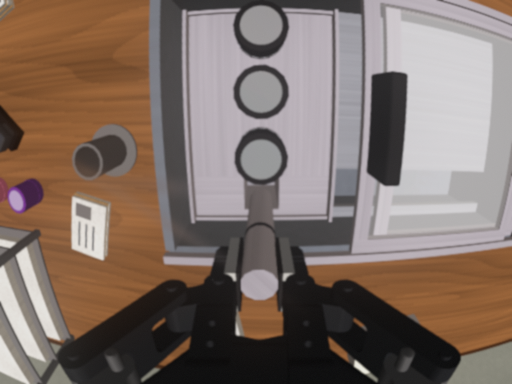

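Request:
{"api": "play_rows", "payload": {"targets": [{"dp": [0,-1,0],"twist": [0,0,0],"fingers": 0},{"dp": [15,-1,0],"twist": [0,0,0],"fingers": 0},{"dp": [30,-1,0],"twist": [0,0,0],"fingers": 0},{"dp": [45,-1,0],"twist": [0,0,0],"fingers": 0},{"dp": [50,-1,0],"twist": [0,0,0],"fingers": 0}]}}

```text
t: 28.2
tcp_pos: [0.6197, -0.0937, 0.1549]
eef_rot: [-1.247, 1.185, 1.253]
contact_force: [-1.6, 0.1, -0.2]
gripper_width: 0.0169
```

```bash
python3 - <<'E'
from h import *
plan(H(.07,-.095,.102))
E
```

```text
t 28.2 tcp [ 0.6197 -0.0937  0.1549] hatch [ 0.0687 -0.094   0.1549] w 0.0169 yaw 3.17 F [-1.6  0.1 -0.2]
[53, -1, -1] 53
```

Inside the well (foot ≈ 0.065). Lower the rest, release, lift.

Request:
{"api": "play_rows", "payload": {"targets": [{"dp": [20,-1,-1],"twist": [0,0,0],"fingers": 0},{"dp": [38,-1,-1],"twist": [0,0,0],"fingers": 0},{"dp": [50,-1,-1],"twist": [0,0,0],"fingers": 0},{"dp": [52,-1,-1],"twist": [0,0,0],"fingers": 0},{"dp": [52,-1,-1],"twist": [0,0,0],"fingers": 0}]}}

```text
t: 28.7
tcp_pos: [0.6217, -0.0948, 0.1061]
eef_rot: [-1.249, 1.183, 1.25]
contact_force: [0.3, 0.2, -0.7]
gripper_width: 0.017
```

Request:
{"api": "play_rows", "payload": {"targets": [{"dp": [0,0,0],"twist": [0,0,0],"fingers": 0.5},{"dp": [0,0,0],"twist": [0,0,0],"fingers": 0.5},{"dp": [0,0,0],"twist": [0,0,0],"fingers": 0.5},{"dp": [-30,0,0],"twist": [0,0,0],"fingers": 0.5},{"dp": [-80,0,0],"twist": [0,0,0],"fingers": 0.5}]}}

```text
t: 29.2
tcp_pos: [0.62, -0.0945, 0.1826]
eef_rot: [-1.244, 1.187, 1.257]
contact_force: [1.0, -0.9, 0.1]
gripper_width: 0.0425
```

Request:
{"api": "play_rows", "payload": {"targets": [{"dp": [-50,30,0],"twist": [0,0,0],"fingers": 0.5},{"dp": [-50,69,20],"twist": [0,0,0],"fingers": 0.5},{"dp": [-50,69,60],"twist": [0,0,0],"fingers": 0.5},{"dp": [-50,69,80],"twist": [0,0,0],"fingers": 0.5},{"dp": [-50,69,80],"twist": [0,0,0],"fingers": 0.5}]}}

```text
t: 29.7
tcp_pos: [0.5483, -0.0166, 0.2375]
eef_rot: [-1.253, 1.179, 1.251]
contact_force: [-0.1, 0.1, -0.2]
gripper_width: 0.0427
```

```bash
python3 - <<'E'
from h import *
f=vision.grab_frame('wrist'); P=wcloud(f); g=vision.grab_frame('scene'); cv2.imwrite('pics/s2.png',cv2.resize(g['img'][140:300,170:340],(680,640)[:2]) if 0 else cv2.resize(g['img'][140:300,180:330],(560,597),interpolation=cv2.INTER_CUBIC))
for n,Q in(('w',P),('s',cloud(g))):
    q=Q.reshape(-1,3); q=q[np.isfinite(q[:,0])]; h=np.c_[(q[:,:2]-C)@RH,q[:,2]]
    t=h[(h[:,0]>.052)&(h[:,0]<.095)&(np.abs(h[:,1]+.095)<.03)&(h[:,2]>.1)&(h[:,2]<.16)]
    if len(t): print(n,len(t),t.min(0),t.max(0))
plan(H(0,-.014,.235),H(0,-.014,.16))
E
```

```text
w 438 [ 0.06117144 -0.10601391  0.10000031] [ 0.07932099 -0.08812725  0.13293153]
s 62 [ 0.06005842 -0.11128096  0.10044799] [ 0.07747325 -0.08921506  0.1316724 ]
t 29.8 tcp [ 0.5486 -0.0189  0.2368] hatch [ 0.002  -0.0152  0.2368] w 0.0427 yaw 3.21 F [-0.5  0.2 -0.9]
[2, 2, 1] 3
[75, 0, 0] 75
```

View pics/s2.png

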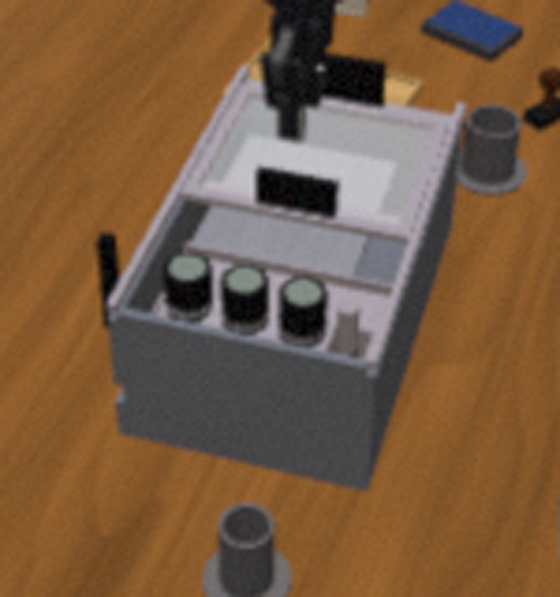

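Request:
{"api": "play_rows", "payload": {"targets": [{"dp": [40,2,1],"twist": [0,0,0],"fingers": 0.5},{"dp": [65,2,1],"twist": [0,0,0],"fingers": 0.5},{"dp": [76,2,1],"twist": [0,0,0],"fingers": 0.5},{"dp": [76,2,1],"twist": [0,0,0],"fingers": 0.5},{"dp": [76,2,1],"twist": [0,0,0],"fingers": 0}]}}

```text
t: 30.3
tcp_pos: [0.547, -0.0185, 0.1615]
eef_rot: [-1.25, 1.182, 1.248]
contact_force: [-0.0, -0.7, 0.0]
gripper_width: 0.0293
```

Request:
{"api": "play_rows", "payload": {"targets": [{"dp": [0,0,0],"twist": [0,0,0],"fingers": 0},{"dp": [0,0,0],"twist": [0,0,0],"fingers": 0},{"dp": [0,0,0],"twist": [0,0,0],"fingers": 0},{"dp": [0,0,0],"twist": [0,0,0],"fingers": 0}]}}

```text
t: 30.7
tcp_pos: [0.5474, -0.0182, 0.1625]
eef_rot: [-1.252, 1.18, 1.246]
contact_force: [0.0, -0.8, 6.3]
gripper_width: 0.0115
```

Request:
{"api": "play_rows", "payload": {"targets": [{"dp": [0,0,-35],"twist": [0,0,0],"fingers": 0},{"dp": [0,0,-70],"twist": [0,0,0],"fingers": 0},{"dp": [0,0,-110],"twist": [0,0,0],"fingers": 0},{"dp": [0,0,-138],"twist": [0,0,0],"fingers": 0},{"dp": [0,0,-138],"twist": [0,0,0],"fingers": 0}]}}

```text
t: 31.2
tcp_pos: [0.5556, -0.1569, 0.1625]
eef_rot: [-1.25, 1.178, 1.246]
contact_force: [2.5, 0.2, 5.9]
gripper_width: 0.0113
```

Request:
{"api": "play_rows", "payload": {"targets": [{"dp": [0,0,-3],"twist": [0,0,0],"fingers": 0},{"dp": [0,0,-5],"twist": [0,0,0],"fingers": 0},{"dp": [0,0,-5],"twist": [0,0,0],"fingers": 0}]}}

```text
t: 31.5
tcp_pos: [0.5556, -0.1576, 0.1625]
eef_rot: [-1.25, 1.174, 1.251]
contact_force: [0.5, 12.7, 6.8]
gripper_width: 0.0113
```

```bash
python3 - <<'E'
from h import *
plan(H(0,-.155,.16))
E
```

```text
t 31.5 tcp [ 0.5556 -0.1576  0.1625] hatch [ 0.001  -0.1541  0.1625] w 0.0113 yaw 3.34 F [ 0.5 12.7  6.8]
[2, 1, -1] 3
```

Request:
{"api": "play_rows", "payload": {"targets": [{"dp": [0,0,4],"twist": [0,0,0],"fingers": 0.5},{"dp": [0,0,4],"twist": [0,0,0],"fingers": 0.5},{"dp": [0,0,4],"twist": [0,0,0],"fingers": 0.5},{"dp": [-40,0,4],"twist": [0,0,0],"fingers": 0.5},{"dp": [-72,0,4],"twist": [0,0,0],"fingers": 0.5}]}}

```text
t: 32.0
tcp_pos: [0.5535, -0.157, 0.2323]
eef_rot: [-1.248, 1.184, 1.251]
contact_force: [0.9, -0.2, 0.3]
gripper_width: 0.0424
```

Request:
{"api": "play_rows", "payload": {"targets": [{"dp": [0,45,20],"twist": [0,0,0],"fingers": 0.5},{"dp": [0,90,40],"twist": [0,0,0],"fingers": 0.5},{"dp": [0,130,58],"twist": [0,0,0],"fingers": 0.5},{"dp": [0,141,58],"twist": [0,0,0],"fingers": 0.5},{"dp": [0,141,58],"twist": [0,0,0],"fingers": 0.5}]}}

```text
t: 32.5
tcp_pos: [0.4095, -0.1069, 0.233]
eef_rot: [-1.251, 1.182, 1.247]
contact_force: [0.2, 0.3, 0.0]
gripper_width: 0.0426
```

```bash
python3 - <<'E'
from h import *
plan(H(-.14,-.0945,.112))
f=vision.grab_frame('wrist'); show(f,'w6.png')
E
```

```text
t 32.5 tcp [ 0.4095 -0.1069  0.233 ] hatch [-0.1419 -0.0951  0.233 ] w 0.0426 yaw 3.12 F [0.2 0.3 0. ]
[121, -2, 1] 121
```

View pics/w6.png

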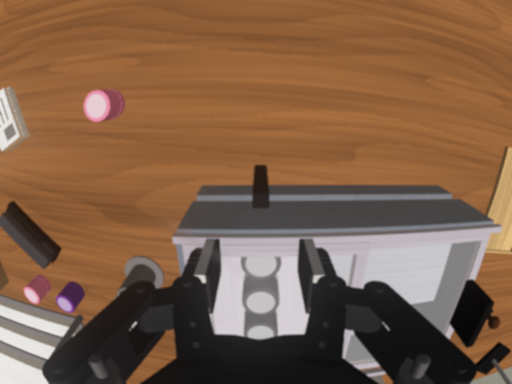

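Request:
{"api": "play_rows", "payload": {"targets": [{"dp": [50,-2,1],"twist": [0,0,0],"fingers": 0.5},{"dp": [90,-2,1],"twist": [0,0,0],"fingers": 0.5},{"dp": [118,-2,1],"twist": [0,0,0],"fingers": 0.5},{"dp": [118,-2,1],"twist": [0,0,0],"fingers": 0.5},{"dp": [118,-2,1],"twist": [0,0,0],"fingers": 0.5}]}}

```text
t: 33.05
tcp_pos: [0.4127, -0.1058, 0.1145]
eef_rot: [-1.249, 1.183, 1.25]
contact_force: [-0.2, -0.4, 0.7]
gripper_width: 0.0427
```

Request:
{"api": "play_rows", "payload": {"targets": [{"dp": [0,0,0],"twist": [0,0,0],"fingers": 0},{"dp": [0,0,0],"twist": [0,0,0],"fingers": 0},{"dp": [0,0,0],"twist": [0,0,0],"fingers": 0},{"dp": [0,0,0],"twist": [0,0,0],"fingers": 0}]}}

```text
t: 33.45
tcp_pos: [0.4133, -0.1058, 0.1166]
eef_rot: [-1.253, 1.18, 1.246]
contact_force: [1.7, 0.3, 6.1]
gripper_width: 0.0137
```

Request:
{"api": "play_rows", "payload": {"targets": [{"dp": [0,0,10],"twist": [0,0,0],"fingers": 0},{"dp": [0,0,30],"twist": [0,0,0],"fingers": 0},{"dp": [0,0,52],"twist": [0,0,0],"fingers": 0},{"dp": [0,0,74],"twist": [0,0,0],"fingers": 0},{"dp": [0,0,96],"twist": [0,0,0],"fingers": 0}]}}

```text
t: 33.95
tcp_pos: [0.4076, -0.0098, 0.1165]
eef_rot: [-1.253, 1.182, 1.245]
contact_force: [1.3, -3.9, 5.8]
gripper_width: 0.0133
```

Request:
{"api": "play_rows", "payload": {"targets": [{"dp": [0,0,22],"twist": [0,0,0],"fingers": 0},{"dp": [0,0,44],"twist": [0,0,0],"fingers": 0},{"dp": [0,0,66],"twist": [0,0,0],"fingers": 0},{"dp": [0,0,82],"twist": [0,0,0],"fingers": 0},{"dp": [0,0,90],"twist": [0,0,0],"fingers": 0}]}}

```text
t: 34.45
tcp_pos: [0.4023, 0.081, 0.1166]
eef_rot: [-1.252, 1.18, 1.248]
contact_force: [-2.0, -2.2, 8.4]
gripper_width: 0.0134
```

Request:
{"api": "play_rows", "payload": {"targets": [{"dp": [0,0,3],"twist": [0,0,0],"fingers": 0},{"dp": [0,0,6],"twist": [0,0,0],"fingers": 0},{"dp": [0,0,6],"twist": [0,0,0],"fingers": 0}]}}

```text
t: 34.75
tcp_pos: [0.4021, 0.084, 0.1166]
eef_rot: [-1.254, 1.185, 1.244]
contact_force: [-3.4, -11.7, 7.7]
gripper_width: 0.0133
```

```bash
python3 - <<'E'
from h import *
plan(H(-.14,.095,.112))
E
```

```text
t 34.75 tcp [0.4021 0.084  0.1166] hatch [-0.1383  0.0959  0.1166] w 0.0133 yaw 3.08 F [ -3.4 -11.7   7.7]
[5, 2, -1] 5
```

Request:
{"api": "play_rows", "payload": {"targets": [{"dp": [0,0,-4],"twist": [0,0,0],"fingers": 0.5},{"dp": [0,0,-4],"twist": [0,0,0],"fingers": 0.5},{"dp": [0,0,-4],"twist": [0,0,0],"fingers": 0.5},{"dp": [-50,0,-4],"twist": [0,0,0],"fingers": 0.5},{"dp": [-100,0,-4],"twist": [0,0,0],"fingers": 0.5}]}}

```text
t: 35.25
tcp_pos: [0.4003, 0.0822, 0.2129]
eef_rot: [-1.247, 1.187, 1.254]
contact_force: [0.8, 0.0, 0.6]
gripper_width: 0.0432
```

Request:
{"api": "play_rows", "payload": {"targets": [{"dp": [-20,0,0],"twist": [0,0,0],"fingers": 0.5},{"dp": [-20,0,0],"twist": [0,0,0],"fingers": 0.5},{"dp": [-20,0,0],"twist": [0,0,0],"fingers": 0.5}]}}

```text
t: 35.55
tcp_pos: [0.4018, 0.0824, 0.234]
eef_rot: [-1.25, 1.182, 1.25]
contact_force: [0.6, 0.0, -0.5]
gripper_width: 0.0427
```

```bash
python3 - <<'E'
from h import *
f=vision.grab_frame('wrist'); show(f,'w7.png'); P=wcloud(f)
q=P.reshape(-1,3); q=q[np.isfinite(q[:,0])]; h=np.c_[(q[:,:2]-C)@RH,q[:,2]]
t=h[(np.abs(h[:,0])<.05)&(np.abs(h[:,1]-.152)<.03)&(h[:,2]>.155)&(h[:,2]<.2)]
if len(t): print(len(t),t.min(0),t.max(0))
plan(H(0,.153,.235),H(0,.153,.162))
E
```

```text
t 35.6 tcp [0.4014 0.0823 0.2329] hatch [-0.1391  0.0943  0.2329] w 0.0423 yaw 3.17 F [0.6 0.4 0.3]
[-2, -139, 59] 151
[73, 0, 0] 73
```

View pics/w7.png

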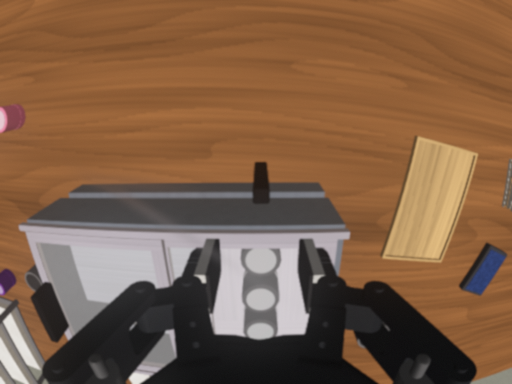

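Request:
{"api": "play_rows", "payload": {"targets": [{"dp": [0,-45,20],"twist": [0,0,0],"fingers": 0.5},{"dp": [0,-90,40],"twist": [0,0,0],"fingers": 0.5},{"dp": [0,-130,59],"twist": [0,0,0],"fingers": 0.5},{"dp": [0,-139,59],"twist": [0,0,0],"fingers": 0.5},{"dp": [0,-139,59],"twist": [0,0,0],"fingers": 0.5}]}}

```text
t: 36.1
tcp_pos: [0.5373, 0.1489, 0.2307]
eef_rot: [-1.248, 1.188, 1.254]
contact_force: [-1.3, 0.6, 0.6]
gripper_width: 0.0425
```

Request:
{"api": "play_rows", "payload": {"targets": [{"dp": [35,0,0],"twist": [0,0,0],"fingers": 0.5},{"dp": [60,0,0],"twist": [0,0,0],"fingers": 0.5},{"dp": [70,0,0],"twist": [0,0,0],"fingers": 0.5},{"dp": [70,0,0],"twist": [0,0,0],"fingers": 0.5},{"dp": [70,0,0],"twist": [0,0,0],"fingers": 0}]}}

```text
t: 36.6
tcp_pos: [0.5372, 0.1486, 0.1658]
eef_rot: [-1.25, 1.181, 1.248]
contact_force: [1.3, 0.1, 0.4]
gripper_width: 0.0292
```

Request:
{"api": "play_rows", "payload": {"targets": [{"dp": [0,0,0],"twist": [0,0,0],"fingers": 0},{"dp": [0,0,0],"twist": [0,0,0],"fingers": 0},{"dp": [0,0,0],"twist": [0,0,0],"fingers": 0},{"dp": [0,0,0],"twist": [0,0,0],"fingers": 0}]}}

```text
t: 37.0
tcp_pos: [0.5378, 0.1491, 0.1666]
eef_rot: [-1.251, 1.18, 1.248]
contact_force: [-2.3, 0.3, 6.7]
gripper_width: 0.0112
```

Request:
{"api": "play_rows", "payload": {"targets": [{"dp": [0,0,-35],"twist": [0,0,0],"fingers": 0},{"dp": [0,0,-70],"twist": [0,0,0],"fingers": 0},{"dp": [0,0,-105],"twist": [0,0,0],"fingers": 0},{"dp": [0,0,-130],"twist": [0,0,0],"fingers": 0},{"dp": [0,0,-138],"twist": [0,0,0],"fingers": 0}]}}

```text
t: 37.5
tcp_pos: [0.5459, 0.0121, 0.1667]
eef_rot: [-1.248, 1.174, 1.25]
contact_force: [-1.6, 25.8, 7.5]
gripper_width: 0.0114
```

```bash
python3 - <<'E'
from h import *
plan(H(0,.013,.162))
E
```

```text
t 37.5 tcp [0.5459 0.0121 0.1667] hatch [0.0011 0.0158 0.1667] w 0.0114 yaw 3.19 F [-1.6 25.8  7.5]
[5, 1, -3] 6
```

Request:
{"api": "play_rows", "payload": {"targets": [{"dp": [0,0,4],"twist": [0,0,0],"fingers": 0.5},{"dp": [0,0,4],"twist": [0,0,0],"fingers": 0.5},{"dp": [0,0,4],"twist": [0,0,0],"fingers": 0.5},{"dp": [-40,0,4],"twist": [0,0,0],"fingers": 0.5},{"dp": [-72,0,4],"twist": [0,0,0],"fingers": 0.5}]}}

```text
t: 38.0
tcp_pos: [0.5442, 0.0151, 0.2365]
eef_rot: [-1.249, 1.184, 1.251]
contact_force: [-0.1, 0.0, 1.2]
gripper_width: 0.0426
```

Request:
{"api": "play_rows", "payload": {"targets": [{"dp": [0,10,40],"twist": [0,0,0],"fingers": 0.68},{"dp": [0,20,75],"twist": [0,0,0],"fingers": 0.68},{"dp": [0,20,80],"twist": [0,0,0],"fingers": 0.68},{"dp": [0,20,80],"twist": [0,0,0],"fingers": 0.68}]}}

```text
t: 38.4
tcp_pos: [0.5201, 0.0947, 0.2362]
eef_rot: [-1.252, 1.182, 1.251]
contact_force: [0.2, -0.7, 0.6]
gripper_width: 0.0581
```

```bash
cat >> h.py <<'E'
def tops(P,X,Y,dx,dy,z0,z1):
    """blob tops in a hatch-frame window: midpoints in hatch and world"""
    q=P.reshape(-1,3); q=q[np.isfinite(q[:,0])]; h=np.c_[(q[:,:2]-C)@RH,q[:,2]]
    t=h[(np.abs(h[:,0]-X)<dx)&(np.abs(h[:,1]-Y)<dy)&(h[:,2]>z0)&(h[:,2]<z1)]
    if len(t)<5: return print('none',X,Y)
    a,b=np.percentile(t,[1,99],axis=0); m=(a+b)/2; print('mid',np.round(m,4),'span',np.round(b-a,4),len(t),'world',np.round(H(*m),4))
E
python3 - <<'E'
from h import *
f=vision.grab_frame('wrist'); show(f,'w8.png'); P=wcloud(f)
g=vision.grab_frame('scene'); G=cloud(g)
for Q in(P,G):
    for x in(-.068,-.02,.03): tops(Q,x,.095,.0245,.04,.126,.14)
    tops(Q,.07,.095,.016,.03,.1,.14)
# desk tray & cup from scene and wrist depth
for n,im,Q in(('w',f['img'],P),('s',g['img'],G)):
    hsv=cv2.cvtColor(im,cv2.COLOR_BGR2HSV)
    x,y,z=Q[...,0],Q[...,1],Q[...,2]
    m=(z>.0025)&(z<.012)&(x>.34)&(x<.58)&(y>.24)&(y<.45)
    if n=='s': m&=hsv[...,2]>120
    m=cv2.morphologyEx(m.astype(np.uint8),cv2.MORPH_OPEN,np.ones((3,3)))
    k,l,s,c=cv2.connectedComponentsWithStats(m); i=1+np.argmax(s[1:,4]); print(n,'tray',s[i],[np.round(v,3) for v in cv2.minAreaRect((Q[l==i][:,:2]*1000).astype(np.float32))])
    m=(z>.055)&(z<.075)&(abs(x-.652)<.05)&(abs(y-.277)<.05); t=Q[m]
    if len(t)>5: print(n,'cup',np.round(t.min(0),4),np.round(t.max(0),4))
plan(H(-.068,.095,.235),H(-.068,.095,.105))
E
```

```text
mid [-0.0699  0.0949  0.1321] span [0.0366 0.0363 0.0039] 1678 world [0.4704 0.087  0.1321]
mid [-0.0211  0.0944  0.1305] span [0.0375 0.0354 0.0072] 1505 world [0.5192 0.0893 0.1305]
mid [0.0283 0.094  0.1305] span [0.0371 0.036  0.0071] 1265 world [0.5686 0.0917 0.1305]
mid [0.0689 0.0954 0.1191] span [0.0177 0.0168 0.0269] 376 world [0.609  0.0954 0.1191]
mid [-0.0697  0.0931  0.1309] span [0.0326 0.0398 0.0075] 62 world [0.4708 0.0852 0.1309]
mid [-0.0198  0.102   0.1314] span [0.0358 0.0208 0.0063] 30 world [0.5201 0.0969 0.1314]
mid [0.0299 0.0923 0.1301] span [0.034  0.0377 0.0077] 66 world [0.5702 0.09   0.1301]
mid [0.0705 0.0917 0.1167] span [0.0173 0.0218 0.0322] 52 world [0.6108 0.0918 0.1167]
w tray [ 389   51   92  145 8842] [array([450.965, 348.625]), array([127.426, 195.056]), np.float64(84.259)]
w cup [0.6266 0.2476 0.055 ] [0.6802 0.3023 0.0677]
s tray [268 157   8   6  28] [array([465.312, 383.   ]), array([42.602, 22.768]), np.float64(72.104)]
s cup [0.6288 0.2437 0.0551] [0.6819 0.3065 0.0705]
t 38.5 tcp [0.5204 0.0933 0.2359] hatch [-0.0197  0.0984  0.2359] w 0.058 yaw 3.16 F [-0.1 -0.3 -0. ]
[1, 48, -3] 48
[130, 0, 0] 130
```

View pics/w8.png

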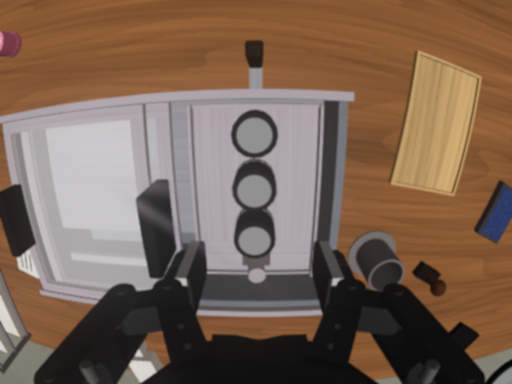

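Request:
{"api": "play_rows", "payload": {"targets": [{"dp": [0,30,-2],"twist": [0,0,0],"fingers": 0.68},{"dp": [0,49,-3],"twist": [0,0,0],"fingers": 0.68},{"dp": [0,49,-3],"twist": [0,0,0],"fingers": 0.68},{"dp": [30,49,-3],"twist": [0,0,0],"fingers": 0.68},{"dp": [60,49,-3],"twist": [0,0,0],"fingers": 0.68}]}}

```text
t: 39.0
tcp_pos: [0.473, 0.0873, 0.1766]
eef_rot: [-1.25, 1.181, 1.246]
contact_force: [0.3, 0.1, -0.8]
gripper_width: 0.0576
```

Request:
{"api": "play_rows", "payload": {"targets": [{"dp": [30,0,0],"twist": [0,0,0],"fingers": 0.68},{"dp": [55,0,0],"twist": [0,0,0],"fingers": 0.68},{"dp": [66,0,0],"twist": [0,0,0],"fingers": 0.68},{"dp": [66,0,0],"twist": [0,0,0],"fingers": 0.68},{"dp": [66,0,0],"twist": [0,0,0],"fingers": 0.68}]}}

```text
t: 39.5
tcp_pos: [0.4723, 0.0878, 0.1114]
eef_rot: [-1.25, 1.182, 1.248]
contact_force: [0.5, 0.7, -0.1]
gripper_width: 0.0584
```

```bash
python3 - <<'E'
from h import *
plan(H(-.069,.0945,.105))
E
```

```text
t 39.5 tcp [0.4723 0.0878 0.1114] hatch [-0.068   0.0957  0.1114] w 0.0584 yaw 3.13 F [ 0.5  0.7 -0.1]
[6, 1, -1] 7
```

Request:
{"api": "play_rows", "payload": {"targets": [{"dp": [5,1,-1],"twist": [0,0,0],"fingers": 0.68},{"dp": [5,1,-1],"twist": [0,0,0],"fingers": 0},{"dp": [5,1,-1],"twist": [0,0,0],"fingers": 0},{"dp": [5,1,-1],"twist": [0,0,0],"fingers": 0},{"dp": [5,1,-1],"twist": [0,0,0],"fingers": 0}]}}

```text
t: 40.0
tcp_pos: [0.471, 0.087, 0.1061]
eef_rot: [-1.25, 1.181, 1.249]
contact_force: [-0.2, 0.1, 3.6]
gripper_width: 0.0392
```

Request:
{"api": "play_rows", "payload": {"targets": [{"dp": [-30,0,0],"twist": [0,0,0],"fingers": 0},{"dp": [-80,0,0],"twist": [0,0,0],"fingers": 0},{"dp": [-125,0,0],"twist": [0,0,0],"fingers": 0},{"dp": [-125,0,0],"twist": [0,0,0],"fingers": 0}]}}

```text
t: 40.4
tcp_pos: [0.4726, 0.0873, 0.2379]
eef_rot: [-1.255, 1.173, 1.242]
contact_force: [0.1, -0.6, -0.2]
gripper_width: 0.0391
```

```bash
python3 - <<'E'
from h import *
plan([.506,.3415,.23],[.506,.3415,.026])
E
```

```text
t 40.4 tcp [0.4726 0.0873 0.2379] hatch [-0.0677  0.0952  0.2379] w 0.0391 yaw 3.17 F [ 0.1 -0.6 -0.2]
[9, -47, 252] 256
[204, 2, 0] 204
```

Request:
{"api": "play_rows", "payload": {"targets": [{"dp": [0,-10,50],"twist": [0,0,0],"fingers": 0},{"dp": [0,-20,100],"twist": [0,0,0],"fingers": 0},{"dp": [0,-30,150],"twist": [0,0,0],"fingers": 0},{"dp": [0,-40,200],"twist": [0,0,0],"fingers": 0},{"dp": [0,-47,245],"twist": [0,0,0],"fingers": 0}]}}

```text
t: 40.9
tcp_pos: [0.5038, 0.3362, 0.2289]
eef_rot: [-1.25, 1.184, 1.25]
contact_force: [1.2, -0.1, 0.7]
gripper_width: 0.0387
```

Request:
{"api": "play_rows", "payload": {"targets": [{"dp": [0,0,7],"twist": [0,0,0],"fingers": 0},{"dp": [40,0,7],"twist": [0,0,0],"fingers": 0},{"dp": [85,0,7],"twist": [0,0,0],"fingers": 0},{"dp": [130,0,7],"twist": [0,0,0],"fingers": 0},{"dp": [160,0,7],"twist": [0,0,0],"fingers": 0}]}}

```text
t: 41.4
tcp_pos: [0.5017, 0.3397, 0.0652]
eef_rot: [-1.25, 1.189, 1.252]
contact_force: [-1.0, 0.4, -1.2]
gripper_width: 0.0391
```

Request:
{"api": "play_rows", "payload": {"targets": [{"dp": [20,0,0],"twist": [0,0,0],"fingers": 0},{"dp": [20,0,0],"twist": [0,0,0],"fingers": 0},{"dp": [20,0,0],"twist": [0,0,0],"fingers": 0}]}}

```text
t: 41.7
tcp_pos: [0.5034, 0.3408, 0.0501]
eef_rot: [-1.25, 1.184, 1.25]
contact_force: [0.1, 0.1, -0.9]
gripper_width: 0.039
```

```bash
python3 - <<'E'
from h import *
plan([.506,.3415,.025])
E
```

```text
t 41.7 tcp [0.5034 0.3408 0.0501] hatch [-0.0224  0.3465  0.0501] w 0.039 yaw 3.15 F [ 0.1  0.1 -0.9]
[25, -3, 1] 25
```

Then place, release, lift, and return to the second loupe.

Request:
{"api": "play_rows", "payload": {"targets": [{"dp": [15,0,0],"twist": [0,0,0],"fingers": 0},{"dp": [24,0,0],"twist": [0,0,0],"fingers": 0},{"dp": [25,0,0],"twist": [0,0,0],"fingers": 0},{"dp": [25,0,0],"twist": [0,0,0],"fingers": 0.68},{"dp": [25,0,0],"twist": [0,0,0],"fingers": 0.68}]}}

```text
t: 42.2
tcp_pos: [0.5038, 0.3414, 0.0258]
eef_rot: [-1.25, 1.182, 1.249]
contact_force: [0.1, 0.1, 0.3]
gripper_width: 0.058
```

Request:
{"api": "play_rows", "payload": {"targets": [{"dp": [0,0,0],"twist": [0,0,0],"fingers": 0.68},{"dp": [-40,0,0],"twist": [0,0,0],"fingers": 0.68},{"dp": [-90,0,0],"twist": [0,0,0],"fingers": 0.68},{"dp": [-140,0,0],"twist": [0,0,0],"fingers": 0.68},{"dp": [-190,0,0],"twist": [0,0,0],"fingers": 0.68}]}}

```text
t: 42.7
tcp_pos: [0.5033, 0.3411, 0.2177]
eef_rot: [-1.25, 1.182, 1.25]
contact_force: [0.8, 0.2, 0.2]
gripper_width: 0.058
```

Request:
{"api": "play_rows", "payload": {"targets": [{"dp": [-15,0,-40],"twist": [0,0,0],"fingers": 0.68},{"dp": [-15,0,-90],"twist": [0,0,0],"fingers": 0.68},{"dp": [-15,0,-140],"twist": [0,0,0],"fingers": 0.68},{"dp": [-15,0,-180],"twist": [0,0,0],"fingers": 0.68},{"dp": [-15,0,-180],"twist": [0,0,0],"fingers": 0.68}]}}

```text
t: 43.2
tcp_pos: [0.514, 0.1572, 0.2313]
eef_rot: [-1.248, 1.185, 1.244]
contact_force: [-0.0, 0.2, 0.7]
gripper_width: 0.0579
```

```bash
python3 - <<'E'
from h import *
f=vision.grab_frame('wrist'); P=wcloud(f); G=cloud(vision.grab_frame('scene'))
for x in (-.02,.03): tops(P,x,.095,.0245,.04,.126,.14)
q=Hi([.506,.3415,0])
for Q in(P,G): tops(Q,q[0],q[1],.04,.04,.044,.06)
v,u=np.indices(P.shape[:2]); x,y,z=P[...,0],P[...,1],P[...,2]
m=((z>.0028)&(z<.014)&(x>.33)&(x<.6)&(y>.24)&(y<.46)).astype(np.uint8); m=cv2.morphologyEx(m,cv2.MORPH_OPEN,np.ones((3,3)))
k,l,s,c=cv2.connectedComponentsWithStats(m); i=1+np.argmax(s[1:,4]); print('tray',s[i],cv2.minAreaRect((P[l==i][:,:2]*1000).astype(np.float32)))
show(f,'w9.png')
plan(H(-.02,.0945,.23),H(-.02,.0945,.106))
E
```

```text
mid [-0.0215  0.0951  0.1307] span [0.0375 0.037  0.0068] 1450 world [0.5188 0.09   0.1307]
mid [0.0233 0.0944 0.1305] span [0.0283 0.0378 0.0071] 767 world [0.5635 0.0918 0.1305]
mid [-0.0233  0.3447  0.0485] span [0.0358 0.0375 0.0078] 709 world [0.5026 0.339  0.0485]
mid [-0.0226  0.3434  0.0487] span [0.0356 0.0435 0.009 ] 50 world [0.5034 0.3377 0.0487]
tray [ 350   44  102  153 9806] ((451.67535400390625, 346.2800598144531), (121.64942169189453, 192.72618103027344), 84.30278015136719)
t 43.3 tcp [0.5137 0.1608 0.2309] hatch [-0.0225  0.1662  0.2309] w 0.0578 yaw 3.05 F [ 0.   0.3 -0. ]
[1, -3, -72] 72
[124, 0, 0] 124
```

View pics/w9.png

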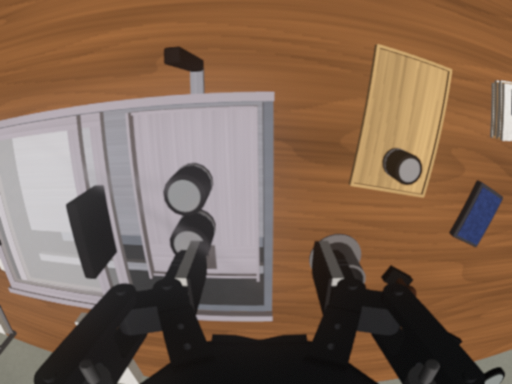

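Request:
{"api": "play_rows", "payload": {"targets": [{"dp": [0,-2,-40],"twist": [0,0,0],"fingers": 0.68},{"dp": [0,-2,-72],"twist": [0,0,0],"fingers": 0.68},{"dp": [0,-2,-72],"twist": [0,0,0],"fingers": 0.68},{"dp": [30,-2,-72],"twist": [0,0,0],"fingers": 0.68},{"dp": [60,-2,-72],"twist": [0,0,0],"fingers": 0.68}]}}

```text
t: 43.8
tcp_pos: [0.5203, 0.0914, 0.1708]
eef_rot: [-1.251, 1.179, 1.249]
contact_force: [0.1, -0.2, 0.3]
gripper_width: 0.0579
```

Request:
{"api": "play_rows", "payload": {"targets": [{"dp": [30,0,0],"twist": [0,0,0],"fingers": 0.68},{"dp": [55,0,0],"twist": [0,0,0],"fingers": 0.68},{"dp": [65,0,0],"twist": [0,0,0],"fingers": 0.68},{"dp": [65,0,0],"twist": [0,0,0],"fingers": 0.68},{"dp": [65,0,0],"twist": [0,0,0],"fingers": 0.68}]}}

```text
t: 44.3
tcp_pos: [0.5201, 0.0905, 0.1066]
eef_rot: [-1.251, 1.181, 1.249]
contact_force: [0.0, 0.2, -0.4]
gripper_width: 0.0579
```

Request:
{"api": "play_rows", "payload": {"targets": [{"dp": [0,0,0],"twist": [0,0,0],"fingers": 0},{"dp": [0,0,0],"twist": [0,0,0],"fingers": 0},{"dp": [0,0,0],"twist": [0,0,0],"fingers": 0},{"dp": [0,0,0],"twist": [0,0,0],"fingers": 0}]}}

```text
t: 44.7
tcp_pos: [0.5206, 0.0901, 0.1075]
eef_rot: [-1.251, 1.179, 1.247]
contact_force: [-0.9, 1.4, 6.4]
gripper_width: 0.0386
```

Request:
{"api": "play_rows", "payload": {"targets": [{"dp": [-30,0,0],"twist": [0,0,0],"fingers": 0},{"dp": [-80,0,0],"twist": [0,0,0],"fingers": 0},{"dp": [-123,0,0],"twist": [0,0,0],"fingers": 0},{"dp": [-123,0,0],"twist": [0,0,0],"fingers": 0}]}}

```text
t: 45.1
tcp_pos: [0.5217, 0.0898, 0.2366]
eef_rot: [-1.255, 1.173, 1.241]
contact_force: [-0.1, 0.7, 0.0]
gripper_width: 0.0385
```

```bash
python3 - <<'E'
from h import *
plan([.4517,.3465,.23],[.4517,.3465,.05])
E
```

```text
t 45.1 tcp [0.5217 0.0898 0.2366] hatch [-0.0186  0.0948  0.2366] w 0.0385 yaw 3.15 F [-0.1  0.7  0. ]
[6, 56, 260] 266
[180, 2, 0] 180
```

Request:
{"api": "play_rows", "payload": {"targets": [{"dp": [0,10,48],"twist": [0,0,0],"fingers": 0},{"dp": [0,21,97],"twist": [0,0,0],"fingers": 0},{"dp": [0,32,145],"twist": [0,0,0],"fingers": 0},{"dp": [0,43,193],"twist": [0,0,0],"fingers": 0},{"dp": [0,54,240],"twist": [0,0,0],"fingers": 0}]}}

```text
t: 45.6
tcp_pos: [0.4514, 0.328, 0.2277]
eef_rot: [-1.25, 1.183, 1.25]
contact_force: [0.4, 0.6, -1.1]
gripper_width: 0.0392
```

Request:
{"api": "play_rows", "payload": {"targets": [{"dp": [0,2,20],"twist": [0,0,0],"fingers": 0},{"dp": [40,2,20],"twist": [0,0,0],"fingers": 0},{"dp": [85,2,20],"twist": [0,0,0],"fingers": 0},{"dp": [130,2,20],"twist": [0,0,0],"fingers": 0},{"dp": [160,2,20],"twist": [0,0,0],"fingers": 0}]}}

```text
t: 46.1
tcp_pos: [0.4475, 0.3451, 0.0636]
eef_rot: [-1.25, 1.188, 1.252]
contact_force: [0.7, -0.2, -1.5]
gripper_width: 0.0388
```

Request:
{"api": "play_rows", "payload": {"targets": [{"dp": [20,0,0],"twist": [0,0,0],"fingers": 0},{"dp": [20,0,0],"twist": [0,0,0],"fingers": 0},{"dp": [20,0,0],"twist": [0,0,0],"fingers": 0}]}}

```text
t: 46.4
tcp_pos: [0.4492, 0.346, 0.0483]
eef_rot: [-1.25, 1.183, 1.25]
contact_force: [0.2, -0.5, 0.0]
gripper_width: 0.0388
```

```bash
python3 - <<'E'
from h import *
plan([.4517,.3465,.0265])
E
```

```text
t 46.4 tcp [0.4492 0.346  0.0483] hatch [-0.0762  0.3548  0.0483] w 0.0388 yaw 3.15 F [ 0.2 -0.5  0. ]
[22, -3, 0] 22
```

Request:
{"api": "play_rows", "payload": {"targets": [{"dp": [14,0,0],"twist": [0,0,0],"fingers": 0},{"dp": [21,0,0],"twist": [0,0,0],"fingers": 0},{"dp": [22,0,0],"twist": [0,0,0],"fingers": 0},{"dp": [22,0,0],"twist": [0,0,0],"fingers": 0.68},{"dp": [22,0,0],"twist": [0,0,0],"fingers": 0.68}]}}

```text
t: 46.9
tcp_pos: [0.4495, 0.3464, 0.0268]
eef_rot: [-1.25, 1.182, 1.249]
contact_force: [0.6, -0.5, 0.1]
gripper_width: 0.058
```

Request:
{"api": "play_rows", "payload": {"targets": [{"dp": [0,0,0],"twist": [0,0,0],"fingers": 0.68},{"dp": [-40,0,0],"twist": [0,0,0],"fingers": 0.68},{"dp": [-90,0,0],"twist": [0,0,0],"fingers": 0.68},{"dp": [-140,0,0],"twist": [0,0,0],"fingers": 0.68},{"dp": [-190,0,0],"twist": [0,0,0],"fingers": 0.68}]}}

```text
t: 47.4
tcp_pos: [0.449, 0.3461, 0.2186]
eef_rot: [-1.25, 1.182, 1.25]
contact_force: [1.4, 0.2, -0.3]
gripper_width: 0.0581
```

Request:
{"api": "play_rows", "payload": {"targets": [{"dp": [-15,-20,-45],"twist": [0,0,0],"fingers": 0.68},{"dp": [-15,-40,-90],"twist": [0,0,0],"fingers": 0.68},{"dp": [-15,-60,-135],"twist": [0,0,0],"fingers": 0.68},{"dp": [-15,-80,-180],"twist": [0,0,0],"fingers": 0.68},{"dp": [-15,-80,-180],"twist": [0,0,0],"fingers": 0.68}]}}

```text
t: 47.9
tcp_pos: [0.5411, 0.1656, 0.2312]
eef_rot: [-1.247, 1.187, 1.243]
contact_force: [-0.0, 1.3, -0.4]
gripper_width: 0.0578
```

```bash
python3 - <<'E'
from h import *
f=vision.grab_frame('wrist'); P=wcloud(f)
tops(P,.029,.095,.024,.04,.126,.14)
tops(P,.07,.095,.016,.03,.1,.14)
for p in([.503,.34,0],[.4495,.346,0]):
    q=Hi(p); tops(P,q[0],q[1],.025,.04,.044,.06)
plan(H(.029,.0945,.23),H(.029,.0945,.107))
E
```

```text
mid [0.0281 0.095  0.1304] span [0.0367 0.0364 0.0073] 1327 world [0.5682 0.0926 0.1304]
mid [0.0632 0.0943 0.1163] span [0.0066 0.014  0.0307] 152 world [0.6033 0.0939 0.1163]
mid [-0.023   0.3448  0.0485] span [0.0368 0.0369 0.0074] 749 world [0.5029 0.3391 0.0485]
mid [-0.0767  0.3532  0.0484] span [0.0371 0.0377 0.008 ] 773 world [0.4488 0.3444 0.0484]
t 47.95 tcp [0.5401 0.1682 0.2313] hatch [0.0043 0.172  0.2313] w 0.0581 yaw 2.87 F [-0.8 -0.3  0.5]
[1, -25, -77] 81
[123, 0, 0] 123
```

Request:
{"api": "play_rows", "payload": {"targets": [{"dp": [0,-14,-40],"twist": [0,0,0],"fingers": 0.68},{"dp": [0,-25,-77],"twist": [0,0,0],"fingers": 0.68},{"dp": [0,-25,-77],"twist": [0,0,0],"fingers": 0.68},{"dp": [30,-25,-77],"twist": [0,0,0],"fingers": 0.68},{"dp": [60,-25,-77],"twist": [0,0,0],"fingers": 0.68}]}}

```text
t: 48.45
tcp_pos: [0.5686, 0.0969, 0.1722]
eef_rot: [-1.251, 1.179, 1.248]
contact_force: [-0.3, 0.0, -0.2]
gripper_width: 0.0579
```

Request:
{"api": "play_rows", "payload": {"targets": [{"dp": [30,0,0],"twist": [0,0,0],"fingers": 0.68},{"dp": [55,0,0],"twist": [0,0,0],"fingers": 0.68},{"dp": [65,0,0],"twist": [0,0,0],"fingers": 0.68},{"dp": [65,0,0],"twist": [0,0,0],"fingers": 0.68},{"dp": [65,0,0],"twist": [0,0,0],"fingers": 0.68}]}}

```text
t: 48.95
tcp_pos: [0.5687, 0.0962, 0.1078]
eef_rot: [-1.251, 1.181, 1.249]
contact_force: [0.2, -0.6, 0.6]
gripper_width: 0.0581
```

Request:
{"api": "play_rows", "payload": {"targets": [{"dp": [0,0,0],"twist": [0,0,0],"fingers": 0},{"dp": [0,0,0],"twist": [0,0,0],"fingers": 0},{"dp": [0,0,0],"twist": [0,0,0],"fingers": 0},{"dp": [0,0,0],"twist": [0,0,0],"fingers": 0}]}}

```text
t: 49.35
tcp_pos: [0.5694, 0.0957, 0.1087]
eef_rot: [-1.251, 1.179, 1.247]
contact_force: [0.0, 0.6, 5.8]
gripper_width: 0.0392
```

Request:
{"api": "play_rows", "payload": {"targets": [{"dp": [-30,0,0],"twist": [0,0,0],"fingers": 0},{"dp": [-80,0,0],"twist": [0,0,0],"fingers": 0},{"dp": [-123,0,0],"twist": [0,0,0],"fingers": 0},{"dp": [-123,0,0],"twist": [0,0,0],"fingers": 0}]}}

```text
t: 49.75
tcp_pos: [0.5704, 0.0956, 0.2382]
eef_rot: [-1.255, 1.172, 1.24]
contact_force: [0.1, 0.6, -0.0]
gripper_width: 0.0389
```

```bash
python3 - <<'E'
from h import *
plan([.397,.3515,.23],[.397,.3515,.05])
E
```

```text
t 49.75 tcp [0.5704 0.0956 0.2382] hatch [0.0304 0.0978 0.2382] w 0.0389 yaw 3.15 F [ 0.1  0.6 -0. ]
[6, 159, 265] 309
[180, 2, 0] 180
```

Request:
{"api": "play_rows", "payload": {"targets": [{"dp": [0,24,40],"twist": [0,0,0],"fingers": 0},{"dp": [0,48,80],"twist": [0,0,0],"fingers": 0},{"dp": [0,72,120],"twist": [0,0,0],"fingers": 0},{"dp": [0,96,160],"twist": [0,0,0],"fingers": 0},{"dp": [0,120,200],"twist": [0,0,0],"fingers": 0}]}}

```text
t: 50.25
tcp_pos: [0.4361, 0.2896, 0.229]
eef_rot: [-1.249, 1.183, 1.249]
contact_force: [0.5, -0.2, -0.3]
gripper_width: 0.039
```

Request:
{"api": "play_rows", "payload": {"targets": [{"dp": [0,24,40],"twist": [0,0,0],"fingers": 0},{"dp": [0,37,65],"twist": [0,0,0],"fingers": 0},{"dp": [40,37,65],"twist": [0,0,0],"fingers": 0},{"dp": [85,37,65],"twist": [0,0,0],"fingers": 0},{"dp": [130,37,65],"twist": [0,0,0],"fingers": 0}]}}

```text
t: 50.75
tcp_pos: [0.3967, 0.3518, 0.098]
eef_rot: [-1.25, 1.181, 1.25]
contact_force: [-0.0, 0.4, -0.7]
gripper_width: 0.0388
```

Request:
{"api": "play_rows", "payload": {"targets": [{"dp": [30,0,0],"twist": [0,0,0],"fingers": 0},{"dp": [50,0,0],"twist": [0,0,0],"fingers": 0},{"dp": [50,0,0],"twist": [0,0,0],"fingers": 0},{"dp": [50,0,0],"twist": [0,0,0],"fingers": 0}]}}

```text
t: 51.15
tcp_pos: [0.3969, 0.3513, 0.0496]
eef_rot: [-1.25, 1.183, 1.25]
contact_force: [0.2, 0.3, -0.6]
gripper_width: 0.0385
```

```bash
python3 - <<'E'
from h import *
plan([.397,.3515,.0277])
E
```

```text
t 51.15 tcp [0.3969 0.3513 0.0496] hatch [-0.1281  0.3631  0.0496] w 0.0385 yaw 3.15 F [ 0.2  0.3 -0.6]
[22, 0, 0] 22
```

Request:
{"api": "play_rows", "payload": {"targets": [{"dp": [14,0,0],"twist": [0,0,0],"fingers": 0},{"dp": [21,0,0],"twist": [0,0,0],"fingers": 0},{"dp": [22,0,0],"twist": [0,0,0],"fingers": 0},{"dp": [22,0,0],"twist": [0,0,0],"fingers": 0.68},{"dp": [22,0,0],"twist": [0,0,0],"fingers": 0.68}]}}

```text
t: 51.65
tcp_pos: [0.3971, 0.3515, 0.0277]
eef_rot: [-1.25, 1.182, 1.25]
contact_force: [0.2, 0.0, -0.3]
gripper_width: 0.0581
```

Request:
{"api": "play_rows", "payload": {"targets": [{"dp": [0,0,0],"twist": [0,0,0],"fingers": 0.68},{"dp": [-40,0,0],"twist": [0,0,0],"fingers": 0.68},{"dp": [-90,0,0],"twist": [0,0,0],"fingers": 0.68},{"dp": [-140,0,0],"twist": [0,0,0],"fingers": 0.5},{"dp": [-190,0,0],"twist": [0,0,0],"fingers": 0.5}]}}

```text
t: 52.15
tcp_pos: [0.3966, 0.3512, 0.2195]
eef_rot: [-1.25, 1.182, 1.25]
contact_force: [0.8, 0.3, -0.5]
gripper_width: 0.0429
```

Request:
{"api": "play_rows", "payload": {"targets": [{"dp": [-15,-25,-40],"twist": [0,0,0],"fingers": 0.5},{"dp": [-15,-50,-80],"twist": [0,0,0],"fingers": 0.5},{"dp": [-15,-75,-120],"twist": [0,0,0],"fingers": 0.5},{"dp": [-15,-100,-160],"twist": [0,0,0],"fingers": 0.5},{"dp": [-15,-120,-200],"twist": [0,0,0],"fingers": 0.5}]}}

```text
t: 52.65
tcp_pos: [0.5288, 0.1566, 0.2325]
eef_rot: [-1.25, 1.182, 1.249]
contact_force: [1.1, 0.3, -0.1]
gripper_width: 0.0427
```

Request:
{"api": "play_rows", "payload": {"targets": [{"dp": [0,0,0],"twist": [0,0,0],"fingers": 0.5},{"dp": [0,0,0],"twist": [0,0,0],"fingers": 0.5}]}}

```text
t: 52.85
tcp_pos: [0.528, 0.1575, 0.2322]
eef_rot: [-1.248, 1.184, 1.248]
contact_force: [-0.6, 1.1, -0.3]
gripper_width: 0.0429
```

```bash
python3 - <<'E'
from h import *
f=vision.grab_frame('wrist'); P=wcloud(f); G=cloud(vision.grab_frame('scene'))
for Q in(P,G):
  for z in(.1,.11,.12): tops(Q,.07,.095,.022,.03,z,z+.01)
  tops(Q,.07,.095,.022,.03,.13,.14)
for p in([.503,.34,0],[.4495,.346,0],[.397,.3515,0]):
    q=Hi(p); tops(P,q[0],q[1],.025,.04,.044,.06)
plan(H(.07,.095,.23),H(.07,.095,.1))
E
```

```text
mid [0.0633 0.0921 0.1049] span [0.0068 0.0133 0.0096] 38 world [0.6035 0.0918 0.1049]
mid [0.0643 0.0881 0.1148] span [0.0059 0.0056 0.0078] 13 world [0.6048 0.0878 0.1148]
mid [0.0647 0.0874 0.1247] span [0.007  0.0043 0.0082] 11 world [0.6052 0.0871 0.1247]
none 0.07 0.095
mid [0.0713 0.086  0.1051] span [0.014  0.0052 0.0089] 14 world [0.612  0.0861 0.1051]
mid [0.0696 0.0887 0.1148] span [0.015  0.0077 0.0089] 12 world [0.6101 0.0887 0.1148]
mid [0.0703 0.0936 0.1251] span [0.0165 0.0219 0.0081] 20 world [0.6105 0.0937 0.1251]
mid [0.0718 0.0907 0.1309] span [0.0124 0.0082 0.0017] 6 world [0.6122 0.0909 0.1309]
mid [-0.0232  0.3448  0.0486] span [0.0365 0.0372 0.0072] 711 world [0.5027 0.3391 0.0486]
mid [-0.0769  0.3529  0.0485] span [0.037  0.0376 0.0079] 742 world [0.4486 0.3441 0.0485]
mid [-0.1279  0.3611  0.0484] span [0.037  0.0375 0.0076] 731 world [0.3972 0.3493 0.0484]
t 52.95 tcp [0.5274 0.1591 0.2325] hatch [-0.0089  0.1637  0.2325] w 0.0428 yaw 3.21 F [-0.5  0.7 -0.1]
[2, -79, -69] 105
[130, 0, 0] 130
```

Request:
{"api": "play_rows", "payload": {"targets": [{"dp": [0,-40,-35],"twist": [0,0,0],"fingers": 0.5},{"dp": [0,-74,-65],"twist": [0,0,0],"fingers": 0.5},{"dp": [0,-79,-69],"twist": [0,0,0],"fingers": 0.5},{"dp": [0,-79,-69],"twist": [0,0,0],"fingers": 0.5},{"dp": [30,-79,-69],"twist": [0,0,0],"fingers": 0.5}]}}

```text
t: 53.45
tcp_pos: [0.6116, 0.0957, 0.2077]
eef_rot: [-1.254, 1.174, 1.245]
contact_force: [1.1, -0.4, 1.0]
gripper_width: 0.0428
```

Request:
{"api": "play_rows", "payload": {"targets": [{"dp": [40,0,0],"twist": [0,0,0],"fingers": 0.5},{"dp": [75,0,0],"twist": [0,0,0],"fingers": 0.5},{"dp": [95,0,0],"twist": [0,0,0],"fingers": 0.5},{"dp": [98,0,0],"twist": [0,0,0],"fingers": 0.5},{"dp": [98,0,0],"twist": [0,0,0],"fingers": 0.5}]}}

```text
t: 53.95
tcp_pos: [0.6097, 0.0953, 0.105]
eef_rot: [-1.251, 1.181, 1.251]
contact_force: [-0.7, -1.6, 0.6]
gripper_width: 0.0424
```

Request:
{"api": "play_rows", "payload": {"targets": [{"dp": [0,0,0],"twist": [0,0,0],"fingers": 0},{"dp": [0,0,0],"twist": [0,0,0],"fingers": 0},{"dp": [0,0,0],"twist": [0,0,0],"fingers": 0},{"dp": [0,0,0],"twist": [0,0,0],"fingers": 0}]}}

```text
t: 54.35
tcp_pos: [0.6116, 0.0934, 0.107]
eef_rot: [-1.252, 1.18, 1.246]
contact_force: [0.6, -1.3, 6.8]
gripper_width: 0.0172
```

Request:
{"api": "play_rows", "payload": {"targets": [{"dp": [-40,0,0],"twist": [0,0,0],"fingers": 0},{"dp": [-80,0,0],"twist": [0,0,0],"fingers": 0},{"dp": [-125,0,0],"twist": [0,0,0],"fingers": 0},{"dp": [-165,0,0],"twist": [0,0,0],"fingers": 0},{"dp": [-165,0,0],"twist": [0,0,0],"fingers": 0}]}}

```text
t: 54.85
tcp_pos: [0.6119, 0.094, 0.2781]
eef_rot: [-1.255, 1.172, 1.241]
contact_force: [-0.2, 0.1, 0.7]
gripper_width: 0.0171
```

```bash
python3 - <<'E'
from h import *
f=vision.grab_frame('wrist'); show(f,'w10.png'); G=cloud(vision.grab_frame('scene'))
for z in np.arange(.16,.27,.02): tops(G,.07,.095,.03,.03,z,z+.02)
plan([.6545,.275,.27])
E
```

```text
none 0.07 0.095
mid [0.0705 0.0856 0.1899] span [0.0177 0.0126 0.0179] 28 world [0.6112 0.0858 0.1899]
mid [0.0716 0.0838 0.2096] span [0.0132 0.0078 0.0187] 25 world [0.6124 0.0839 0.2096]
mid [0.0708 0.0843 0.2293] span [0.0166 0.0128 0.0183] 32 world [0.6115 0.0845 0.2293]
mid [0.0704 0.0844 0.25  ] span [0.017  0.0113 0.0194] 32 world [0.6111 0.0845 0.25  ]
mid [0.0718 0.09   0.2701] span [0.0198 0.0263 0.0186] 21 world [0.6122 0.0902 0.2701]
t 54.95 tcp [0.6109 0.0938 0.271 ] hatch [0.0707 0.0937 0.271 ] w 0.0169 yaw 3.16 F [ 0.1 -0.4 -0.7]
[1, -54, 178] 186
```

View pics/w10.png

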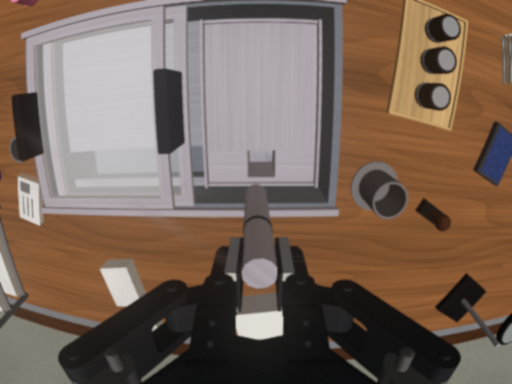

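Request:
{"api": "play_rows", "payload": {"targets": [{"dp": [0,-13,45],"twist": [0,0,0],"fingers": 0},{"dp": [0,-26,90],"twist": [0,0,0],"fingers": 0},{"dp": [0,-40,135],"twist": [0,0,0],"fingers": 0},{"dp": [0,-54,178],"twist": [0,0,0],"fingers": 0},{"dp": [0,-54,178],"twist": [0,0,0],"fingers": 0}]}}

```text
t: 55.45
tcp_pos: [0.6539, 0.2801, 0.2624]
eef_rot: [-1.251, 1.186, 1.26]
contact_force: [-0.2, -0.1, -1.4]
gripper_width: 0.0166
```

Request:
{"api": "play_rows", "payload": {"targets": [{"dp": [0,0,0],"twist": [0,0,0],"fingers": 0},{"dp": [35,0,0],"twist": [0,0,0],"fingers": 0},{"dp": [70,0,0],"twist": [0,0,0],"fingers": 0},{"dp": [80,0,0],"twist": [0,0,0],"fingers": 0},{"dp": [80,0,0],"twist": [0,0,0],"fingers": 0}]}}

```text
t: 55.95
tcp_pos: [0.6535, 0.2729, 0.1866]
eef_rot: [-1.248, 1.188, 1.252]
contact_force: [-0.2, 0.0, 0.0]
gripper_width: 0.0171
```

```bash
python3 - <<'E'
from h import *
f=vision.grab_frame('wrist'); P=wcloud(f); G=cloud(vision.grab_frame('scene'))
q=Hi([.6545,.275,0])
for Q in(P,G):
    tops(Q,q[0],q[1],.045,.045,.055,.072)
    tops(Q,q[0],q[1],.03,.03,.09,.14)
plan([.6545,.275,.107])
E
```

```text
mid [0.1239 0.2735 0.0614] span [0.0525 0.0527 0.0123] 784 world [0.6536 0.2764 0.0614]
mid [0.116  0.2662 0.1178] span [0.0074 0.0171 0.0436] 433 world [0.6462 0.2686 0.1178]
mid [0.1252 0.2706 0.0611] span [0.0527 0.0563 0.0117] 78 world [0.6551 0.2736 0.0611]
mid [0.1229 0.2591 0.1157] span [0.0164 0.0144 0.0439] 50 world [0.6535 0.262  0.1157]
t 56.05 tcp [0.6549 0.2738 0.1913] hatch [0.125  0.2709 0.1913] w 0.017 yaw 3.11 F [-0.9 -0.3 -0.3]
[84, 0, 1] 84
```

Request:
{"api": "play_rows", "payload": {"targets": [{"dp": [20,0,5],"twist": [0,0,0],"fingers": 0},{"dp": [45,0,5],"twist": [0,0,0],"fingers": 0},{"dp": [70,0,5],"twist": [0,0,0],"fingers": 0},{"dp": [82,0,5],"twist": [0,0,0],"fingers": 0},{"dp": [82,0,5],"twist": [0,0,0],"fingers": 0}]}}

```text
t: 56.55
tcp_pos: [0.654, 0.2792, 0.1067]
eef_rot: [-1.249, 1.184, 1.25]
contact_force: [0.1, 0.3, -0.9]
gripper_width: 0.0169
```

```bash
python3 - <<'E'
from h import *
f=vision.grab_frame('wrist'); P=wcloud(f); G=cloud(vision.grab_frame('scene'))
q=Hi([.6545,.275,0])
for Q in(P,G): tops(Q,q[0],q[1],.03,.03,.075,.135)
plan([.6545,.275,.107])
E
```

```text
mid [0.1214 0.2754 0.1058] span [0.0183 0.042  0.0574] 3473 world [0.651  0.2781 0.1058]
mid [0.1256 0.267  0.1054] span [0.0198 0.0318 0.0573] 63 world [0.6557 0.27   0.1054]
t 56.65 tcp [0.655  0.2796 0.1096] hatch [0.1254 0.2766 0.1096] w 0.0168 yaw 3.15 F [ 0.2  0.2 -0.5]
[3, 1, -5] 5
```

Request:
{"api": "play_rows", "payload": {"targets": [{"dp": [4,0,-2],"twist": [0,0,0],"fingers": 0},{"dp": [4,0,-2],"twist": [0,0,0],"fingers": 0},{"dp": [4,0,-2],"twist": [0,0,0],"fingers": 0.5},{"dp": [4,0,-2],"twist": [0,0,0],"fingers": 0.5},{"dp": [4,0,-2],"twist": [0,0,0],"fingers": 0.5}]}}

```text
t: 57.15
tcp_pos: [0.6544, 0.2775, 0.1036]
eef_rot: [-1.25, 1.182, 1.249]
contact_force: [0.1, 0.6, -1.0]
gripper_width: 0.0427
```

Request:
{"api": "play_rows", "payload": {"targets": [{"dp": [-30,0,0],"twist": [0,0,0],"fingers": 0.5},{"dp": [-75,0,0],"twist": [0,0,0],"fingers": 0.5},{"dp": [-120,0,0],"twist": [0,0,0],"fingers": 0.5},{"dp": [-130,0,0],"twist": [0,0,0],"fingers": 0.5},{"dp": [-130,0,0],"twist": [0,0,0],"fingers": 0.5}]}}

```text
t: 57.65
tcp_pos: [0.6552, 0.2778, 0.2373]
eef_rot: [-1.251, 1.176, 1.246]
contact_force: [-0.1, 0.8, -0.3]
gripper_width: 0.0427
```

Request:
{"api": "play_rows", "payload": {"targets": [{"dp": [0,20,-40],"twist": [0,0,0],"fingers": 0.5},{"dp": [0,40,-80],"twist": [0,0,0],"fingers": 0.5},{"dp": [0,60,-120],"twist": [0,0,0],"fingers": 0.5},{"dp": [0,80,-160],"twist": [0,0,0],"fingers": 0.5},{"dp": [0,100,-200],"twist": [0,0,0],"fingers": 0.5}]}}

```text
t: 58.15
tcp_pos: [0.5638, 0.0708, 0.2302]
eef_rot: [-1.248, 1.186, 1.253]
contact_force: [1.2, -0.4, 0.4]
gripper_width: 0.0428
```

```bash
python3 - <<'E'
from h import *
f=vision.grab_frame('wrist'); P=wcloud(f); G=vision.grab_frame('scene'); show(f,'w11.png'); g=cloud(G)
q=Hi([.6545,.275,0])
for Q in(P,g): tops(Q,q[0],q[1],.04,.04,.1,.14); tops(Q,0,.02,.06,.03,.165,.2)
plan(H(0,.0145,.235),H(0,.0145,.166))
E
```

```text
mid [0.1249 0.2683 0.1149] span [0.0174 0.0167 0.0294] 361 world [0.655  0.2712 0.1149]
mid [-0.0014  0.0158  0.1791] span [0.0677 0.0117 0.0266] 2481 world [0.5434 0.0118 0.1791]
mid [0.1245 0.2684 0.1151] span [0.016  0.0236 0.0273] 40 world [0.6546 0.2713 0.1151]
mid [0.001  0.0125 0.179 ] span [0.0682 0.015  0.0271] 183 world [0.546  0.0087 0.179 ]
t 58.25 tcp [0.5634 0.0679 0.231 ] hatch [0.0218 0.0706 0.231 ] w 0.0427 yaw 2.88 F [0.7 1.6 0.7]
[-4, 21, -56] 60
[69, 0, 0] 69
```

View pics/w11.png

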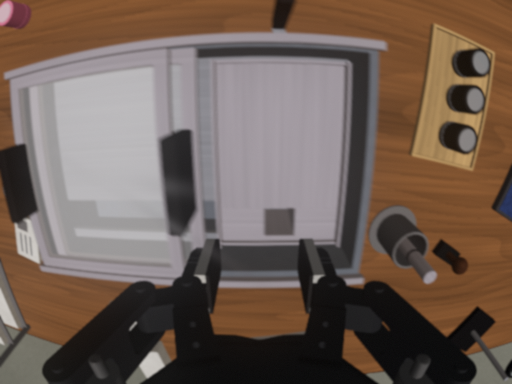

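Request:
{"api": "play_rows", "payload": {"targets": [{"dp": [-3,15,-40],"twist": [0,0,0],"fingers": 0.5},{"dp": [-3,21,-55],"twist": [0,0,0],"fingers": 0.5},{"dp": [-3,21,-55],"twist": [0,0,0],"fingers": 0.5},{"dp": [-3,21,-55],"twist": [0,0,0],"fingers": 0.5}]}}

```text
t: 58.65
tcp_pos: [0.5476, 0.0167, 0.235]
eef_rot: [-1.248, 1.183, 1.251]
contact_force: [-0.2, 0.8, 0.8]
gripper_width: 0.0424
```

Request:
{"api": "play_rows", "payload": {"targets": [{"dp": [30,0,0],"twist": [0,0,0],"fingers": 0.5},{"dp": [55,0,0],"twist": [0,0,0],"fingers": 0.5},{"dp": [66,0,0],"twist": [0,0,0],"fingers": 0.5},{"dp": [66,0,0],"twist": [0,0,0],"fingers": 0.5},{"dp": [66,0,0],"twist": [0,0,0],"fingers": 0}]}}

```text
t: 59.15
tcp_pos: [0.548, 0.0168, 0.171]
eef_rot: [-1.251, 1.182, 1.25]
contact_force: [0.2, -1.1, -0.5]
gripper_width: 0.0295
```

Request:
{"api": "play_rows", "payload": {"targets": [{"dp": [0,0,0],"twist": [0,0,0],"fingers": 0},{"dp": [0,0,0],"twist": [0,0,0],"fingers": 0},{"dp": [0,0,0],"twist": [0,0,0],"fingers": 0},{"dp": [0,0,0],"twist": [0,0,0],"fingers": 0}]}}

```text
t: 59.55
tcp_pos: [0.5483, 0.0161, 0.1721]
eef_rot: [-1.251, 1.18, 1.247]
contact_force: [0.8, -0.8, 6.3]
gripper_width: 0.0115
```

Request:
{"api": "play_rows", "payload": {"targets": [{"dp": [0,0,35],"twist": [0,0,0],"fingers": 0},{"dp": [0,0,70],"twist": [0,0,0],"fingers": 0},{"dp": [0,0,105],"twist": [0,0,0],"fingers": 0},{"dp": [0,0,132],"twist": [0,0,0],"fingers": 0},{"dp": [0,0,138],"twist": [0,0,0],"fingers": 0}]}}

```text
t: 60.05
tcp_pos: [0.5403, 0.1525, 0.1721]
eef_rot: [-1.256, 1.186, 1.244]
contact_force: [-1.4, -23.8, 9.1]
gripper_width: 0.0111
```

Request:
{"api": "play_rows", "payload": {"targets": [{"dp": [0,0,3],"twist": [0,0,0],"fingers": 0},{"dp": [0,0,3],"twist": [0,0,0],"fingers": 0}]}}

```text
t: 60.25
tcp_pos: [0.5403, 0.1524, 0.1721]
eef_rot: [-1.254, 1.19, 1.242]
contact_force: [-2.3, -18.3, 8.3]
gripper_width: 0.0112
```

```bash
python3 - <<'E'
from h import *
plan(H(0,.153,.166))
E
```

```text
t 60.25 tcp [0.5403 0.1524 0.1721] hatch [0.0036 0.1563 0.1721] w 0.0112 yaw 2.95 F [ -2.3 -18.3   8.3]
[6, 4, -3] 8
```

Request:
{"api": "play_rows", "payload": {"targets": [{"dp": [0,0,-4],"twist": [0,0,0],"fingers": 0.5},{"dp": [0,0,-4],"twist": [0,0,0],"fingers": 0.5},{"dp": [0,0,-4],"twist": [0,0,0],"fingers": 0.5},{"dp": [-40,0,-4],"twist": [0,0,0],"fingers": 0.5},{"dp": [-80,0,-4],"twist": [0,0,0],"fingers": 0.5}]}}

```text
t: 60.75
tcp_pos: [0.5391, 0.1533, 0.2491]
eef_rot: [-1.248, 1.186, 1.254]
contact_force: [0.5, -0.3, 0.9]
gripper_width: 0.0427
```

Request:
{"api": "play_rows", "payload": {"targets": [{"dp": [-45,45,-45],"twist": [0,0,0],"fingers": 0.5},{"dp": [-50,85,-80],"twist": [0,0,0],"fingers": 0.5},{"dp": [-60,120,-120],"twist": [0,0,0],"fingers": 0.5},{"dp": [-60,120,-120],"twist": [0,0,0],"fingers": 0.5},{"dp": [-60,120,-120],"twist": [0,0,0],"fingers": 0.5}]}}

```text
t: 61.25
tcp_pos: [0.4255, 0.0248, 0.3129]
eef_rot: [-1.25, 1.181, 1.244]
contact_force: [1.2, 0.6, 0.7]
gripper_width: 0.0426
```

```bash
python3 - <<'E'
from h import *
f=vision.grab_frame('wrist'); P=wcloud(f); G=vision.grab_frame('scene'); show(f,'w12.png'); g=cloud(G); t=cloud(vision.grab_frame('top'))
t0=cloud(np.load('top0.npy',allow_pickle=True).item()); g0=cloud(np.load('scene0.npy',allow_pickle=True).item()); w1=wcloud(np.load('w1.npy',allow_pickle=True).item())
for n,Q in(('wrist',P),('scene',g),('scene0',g0),('top',t),('top0',t0)):
    print(n); tops(Q,0,.152,.06,.03,.165,.205); tops(Q,0,-.155,.06,.03,.162,.2)
for p in([.503,.34,0],[.4495,.346,0],[.397,.3515,0]):
    q=Hi(p); tops(P,q[0],q[1],.025,.04,.044,.06)
q=Hi([.6545,.275,0]); tops(g,q[0],q[1],.04,.04,.1,.14)
plan()
E
```

```text
wrist
mid [-0.0096  0.1541  0.1788] span [0.0527 0.0119 0.027 ] 657 world [0.5272 0.1495 0.1788]
mid [-0.0015 -0.1541  0.1734] span [0.0687 0.0122 0.0219] 791 world [ 0.5531 -0.1578  0.1734]
scene
mid [0.0012 0.1532 0.179 ] span [0.0673 0.0159 0.027 ] 156 world [0.5381 0.1492 0.179 ]
mid [ 0.0011 -0.1567  0.1735] span [0.0691 0.015  0.0229] 190 world [ 0.5558 -0.1601  0.1735]
scene0
mid [0.0008 0.152  0.1787] span [0.0678 0.0149 0.0272] 156 world [0.5378 0.148  0.1787]
mid [ 0.0011 -0.1559  0.1732] span [0.0694 0.0144 0.0215] 190 world [ 0.5558 -0.1594  0.1732]
top
mid [-0.0027  0.1548  0.1846] span [0.0694 0.0123 0.0233] 77 world [0.5341 0.1506 0.1846]
mid [-0.0032 -0.1544  0.1756] span [0.0668 0.0119 0.0257] 74 world [ 0.5514 -0.1582  0.1756]
top0
mid [-0.0023  0.155   0.1828] span [0.0699 0.012  0.0265] 77 world [0.5345 0.1508 0.1828]
mid [-0.0029 -0.1544  0.177 ] span [0.0676 0.0126 0.0274] 74 world [ 0.5517 -0.1581  0.177 ]
mid [-0.0235  0.3446  0.0481] span [0.0379 0.0381 0.008 ] 342 world [0.5024 0.3389 0.0481]
mid [-0.0776  0.3527  0.0483] span [0.0373 0.0372 0.0082] 351 world [0.4479 0.3438 0.0483]
mid [-0.1281  0.3608  0.0483] span [0.0374 0.0374 0.0077] 370 world [0.397  0.349  0.0483]
mid [0.1233 0.2654 0.1159] span [0.0163 0.0207 0.03  ] 38 world [0.6535 0.2683 0.1159]
t 61.4 tcp [0.4271 0.027  0.3099] hatch [-0.1166  0.0376  0.3099] w 0.0428 yaw 3.18 F [ 0.8  0.2 -1. ]
```

View pics/w12.png

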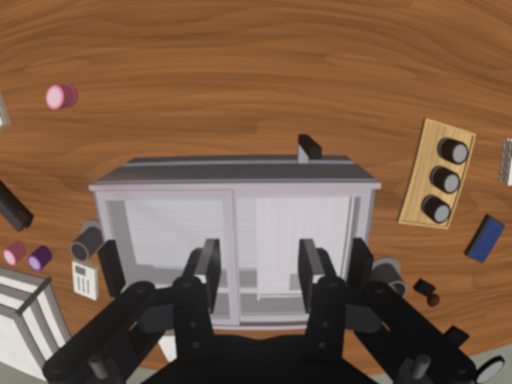

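```bash
python3 -c "
from h import *
robot.hand_in(); print('done')"
```

```text
the job is handed in; nothing more can be done
done
```

The kit went through the hatch and I handed the job in at about 61 s; no verdict is reported.

I loaded the three black loupes and the marker through the outer door, with the shuttle at its outer end. I then shut that door, pushed the shuttle to its inner end and opened the inner door. Everything came out onto the desk side, and I shut the inner door.

My last checks before handing in showed:
- **Loupes:** all three stand on the wooden tray. Measured centres are about (0.502, 0.339), (0.448, 0.344) and (0.397, 0.349) m, well inside its edges. Their measured top heights of about 48 mm fit loupes standing upright on the 4 mm tray floor.
- **Marker:** it is in the desk cup. Its top reads about 3 mm different from the reading just after release, which may be leaning or measurement noise.
- **Doors:** both handles are within about 1 mm of where they stood shut at the start.
- **Left alone:** the pink and purple look-alikes and the bystanders were not touched, and they look in place in the final picture. I did not re-measure the bystanders' positions.

One reading disagreed slightly: the gripper travelled about 137 mm on the inner door each way, not 140 mm. Both times it ended pressing against the stop at 18 to 26 N.

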